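# Feed carrots into a juicer

### The arm

A 6-joint arm with a two-finger parallel gripper is mounted at the origin on a cart in front of the work surface, level with it; the furniture and walls round the work are solid. World frame = base frame: x ahead of the robot, y to its left, z up, the work surface at z = 0. Lengths are in m, angles in rad, forces in N, time in s.
With the tool pointing down it reaches from about 0.35 to 0.85 m from the base axis. Payload 8.1 kg.
Tool frame: the origin (TCP) lies at the centre of the arm's flange, where the gripper is bolted on; the fingertips stand 186 mm ahead of it and the grasp point (between the pads) lies 167 mm ahead of it; z points along the fingers, y is the line along which they close (so a half turn about z gives the same grasp; the last joint's range is limited). The gripper opens to 93 mm and grips with 3 to 60 N. Pads are 15 mm wide; open, the fingers measure 128 mm over their backs; the gripper's body (75 mm by 188 mm) begins 65 mm behind the grasp point.
Start: joints at [-1.225, 0.13, 1.488, -0, 1.523, -0.085], TCP at [0.251, -0.545, 0.405] pointing down, gripper open.
Joint ranges: [-2.96, 2.96], [-0.89, 2.26], [0.02, 2.5], [-1.34, 4.48], [0, 2.73], [-2.66, 2.66]. Speed limits (rad/s): [2.39, 2.39, 2.79, 3.14, 3.14, 3.14].

### API

Orientations are given as a rotation vector (axis times angle).
In Python, from plant import robot gives the robot as it stands.
- The arm moves only by the tool apply_moves, never from a script. Its argument "series" is a list of rows, each a list of 2 entries, a list of its own where there are three numbers: the shift along the tool's x, y, z in mm, then the turn, a rotation vector about the tool's x, y, z in rad. A call has 1 to 12 rows; each row shifts and turns the commanded pose from where the row before left it, along the tool's axes as they then stand; what a row does not reach is not made up. A row lasts 1/12 s, in which the tool goes at most 41.7 mm and 7.16 degrees, less where a joint would pass 70% of its speed; a pose out of reach is approached as far as the arm can. A call is refused whole if a number of a shift passes 41.7 or a number of a turn 0.125, either way. A call with a gripper value outside its range is refused whole. "claw" is the opening, from 0 (shut) to 1 (fully open), set as the call begins (left out, the last holds). The fingers move at their own pace and stop on an object; "newtons" is the grip in N (left out, the last holds). Time passes only in rows, so rows that do not move let the fingers close. It gives the time, the measured TCP pose, the force, the opening and the grip force at its end, in the units of the state.
- robot.read_state(): the state, without advancing time (a new reading comes with each control period).
- robot.read_camera(name): name is "scene" or "top" or "wrist"; returns (picture, depth): 480x640x3 uint8, blue, green, red; 480x640 float32, m along the optical axis (not along the pixel's ray), 0 where there is no reading.
- robot.calibration(name): a dict with "fx", "fy", "cx", "cy" (pixels), "extrinsics" (4x4, takes a point from world to camera coordinates). Camera axes: x right, y down, z forward; pixel columns grow to the right and rows downward; lengths in m; the calibration is good to about 2 mm. A picture is of the moment at which its call begins: read the wrist's pose just before it. calibration takes no time and is no camera call; for the wrist camera it gives the pose at the moment of the call.
- robot.close_job(): hands the job in; it is judged then, once.
The state is a dict: "t": time; "q": joint angles; "dq": joint speeds; "joint_torque": joint torques, N m; "tool_pos": TCP position; "orientation": TCP orientation; "force": force on the tool from outside, world axes, zero at the start; "wrist_torque": the same for the moment, N m; "opening": finger opening in m; "gripper_force": force on a finger pad.
Only numpy, scipy, OpenCV 4.12 (cv2) and the standard library are available. Lean on these libraries where they do the work, as an engineer would, in place of code of your own. Each camera call takes 0.05 s, during which the arm holds its last target. There are 200 camera calls.

### The job

Pour the small carrots from the steel measuring cup into the juicer's hopper without spilling any, and stand the empty cup back upright on the worktop. Then press the carrots down the feed tube with the wooden pusher, past the sprung flap, without forcing it, until all six lie in the clear chamber below; let the flap spring shut and leave the pusher standing in the tube. Do not disturb the honey jar or the salt shaker.

Things in the scene. Friction and masses are not known exactly. Their poses are not given: they have to be found in the camera images.
- juicer: compact cold-press juicer, navy with clear hopper, tube and chamber; fixed. Origin on the worktop plane, on the upright axis (z) shared by hopper, feed tube and chamber; +x points to the motor housing behind (65 to 195 mm from the axis, 108 mm wide, 160 mm high), -x to the pressing barrel (out to 98 mm, up to 89 mm high)
- hopper_rim (a point): centre of the round hopper's mouth at rim height, 215 mm above the worktop; inner radius 68 mm. The walls slope at about 50 degrees down to the feed tube. Mind the arm: upright walls stand behind the worktop at 0.866 x + 0.5 y = 0.60 m and 0.5 x - 0.866 y = 0.84 m (world)
- tube_top (a point): centre of the feed tube's upper end, 160 mm above the worktop, where the hopper ends; clear tube of inner radius 29 mm down to 120 mm, shut there by the flap. Carrots can wedge in it: the pusher then stops at 15 to 25 N; lift it 25 mm, shift it a few mm and press again
- chamber_floor (a point): centre of the floor of the clear round chamber under the flap, 26 mm above the worktop; inner radius 50 mm, wall 4 mm. Here the carrots shall end
- flap (a joint): sprung flap (orange disc, 55 mm across, 3 mm thick) at the foot of the feed tube, hinged at the tube's motor (+x) side. 0 = shut, level; 1.3 rad = hanging open into the chamber. Its spring (0.055 N m shut, 0.12 N m wide open: 2 N at its middle, 7 N near the hinge) bears carrots and resting pusher and shuts it when nothing presses
- flap_mid (a point): middle of the flap's upper face; 121 mm above the worktop, on the juicer's axis, when shut
- pusher: wooden pusher, 142 mm tall, 100 g, first upright on the worktop. Origin: centre of its underside; z up its stem. Flat foot 46 mm across up to 20 mm height (41 mm at the underside); stem 24 mm across; knob to grip 32 mm across at 108 to 136 mm height. It fits the tube with 6 mm to spare all round; pressed 35 mm below the shut flap it holds the flap wide open
- pusher_grip (a point): middle of the pusher's knob, on its axis, 122 mm above its underside
- cup: steel measuring cup, 120 g, that holds the six small carrots. Origin: centre of its underside; z up; the handle points to its -x. Cup 52 mm high, flaring from outer radius 32 mm at the foot to 51 mm at the rim, wall 3 mm. Handle: round bar 14 mm thick in the cup's xz plane, rising straight from (-48, 0, 48) mm to (-155, 0, 84) mm
- cup_grip (a point): point on the axis of the cup's handle to grip, at (-98, 0, 65) mm in the cup's frame
- cup_mouth (a point): centre of the cup's mouth, 52 mm above its underside
- honey_jar: honey jar with a green lid, 84 mm high, a bystander; origin at the centre of its underside
- salt_shaker: salt shaker with a rounded grey top, 44 mm across, 90 mm high, a bystander; origin at the centre of its underside
- carrot1: snack carrot 1 of 6: rigid orange rod with round ends, 18 mm thick, 33 mm long along its x, 10 g; origin at its centre. At first it lies in the measuring cup
- carrot2: snack carrot 2 of 6: rigid orange rod with round ends, 18 mm thick, 33 mm long along its x, 10 g; origin at its centre. At first it lies in the measuring cup
- carrot3: snack carrot 3 of 6: rigid orange rod with round ends, 18 mm thick, 33 mm long along its x, 10 g; origin at its centre. At first it lies in the measuring cup
- carrot4: snack carrot 4 of 6: rigid orange rod with round ends, 18 mm thick, 33 mm long along its x, 10 g; origin at its centre. At first it lies in the measuring cup
- carrot5: snack carrot 5 of 6: rigid orange rod with round ends, 18 mm thick, 33 mm long along its x, 10 g; origin at its centre. At first it lies in the measuring cup
- carrot6: snack carrot 6 of 6: rigid orange rod with round ends, 18 mm thick, 33 mm long along its x, 10 g; origin at its centre. At first it lies in the measuring cup

How it is judged:
By the outcome, as a careful person would: the job done as asked, in the order asked, and still so for the second after the job is handed in, with the robot touching nothing.
It also fails if it takes over 72 s, if anything falls off the work surface, if the arm or the gripper's body presses on something with over 40 N, if the wrist force passes 120 N, or if a joint passes its speed limit or range.

## Working session

There is one attempt and no reset: what is moved stays moved. The work goes in short steps, Python scripts to look and compute and a tool call to move; the robot and the scene stay as the last step left them, time stands still between calls to the robot, and variables do not carry over. Pictures are saved under pics/ and viewed, at most 10 in all, crops included, and the job is handed in when it is done.

Besides the shell and the picture viewer there is one more tool, called after "Request:" as name(argument=value, ...) on one line, values as JSON. apply_moves: Moves the arm, as the interface text tells. Its arguments: {"type":"object","properties":{"series":{"type":"array"},"claw":{"type":"number"},"newtons":{"type":"number"}},"required":["series"]}

```bash
ls; mkdir -p pics; python3 - <<'E'
from plant import robot
import cv2,numpy as np
s=robot.read_state();print(s)
for n in("scene","top"):
    p,d=robot.read_camera(n);cv2.imwrite(f"pics/{n}0.png",p);np.save(f"pics/{n}0.npy",d)
    c=robot.calibration(n);print(n,{k:np.round(v,4).tolist() for k,v in c.items()})
E
```

```text
pics
{'t': 0.0, 'q': array([-1.22542928e+00,  1.31144113e-01,  1.48926364e+00, -4.54915530e-06,
        1.52298952e+00, -8.53880792e-02]), 'dq': array([ 0.00037025, -0.00045335,  0.00171638,  0.00186907, -0.00031336,
        0.00046012]), 'joint_torque': array([ 1.36943231e-04, -5.59850693e+01, -4.91754878e+01,  7.69888703e-02,
        3.58266814e-02, -1.75392988e-04]), 'tool_pos': array([ 0.25048376, -0.54496588,  0.40370591]), 'orientation': array([-3.06726101e+00, -6.71027539e-01,  3.74306717e-04]), 'force': array([ 0.71137396, -0.10692717,  0.14086177]), 'wrist_torque': array([ 0.06169418, -0.04429589,  0.00359671]), 'gripper_force': 0.0, 'opening': 0.09311815751402987}
scene {'fx': 586.1536, 'fy': 586.1536, 'cx': 319.8595, 'cy': 246.8846, 'extrinsics': [[-0.8888, -0.4582, 0.0098, 0.3168], [-0.3499, 0.6645, -0.6603, 0.3958], [0.296, -0.5903, -0.7509, 0.8441], [0.0, 0.0, 0.0, 1.0]]}
top {'fx': 546.8665, 'fy': 546.8665, 'cx': 318.328, 'cy': 236.5349, 'extrinsics': [[0.006, -0.9999, 0.0154, -0.2326], [-0.9977, -0.007, -0.0676, 0.4558], [0.0677, -0.015, -0.9976, 0.9868], [0.0, 0.0, 0.0, 1.0]]}
```

View pics/scene0.png

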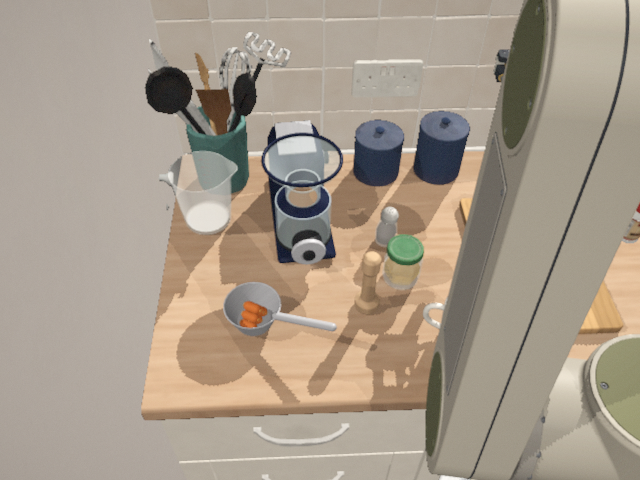

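View pics/top0.png

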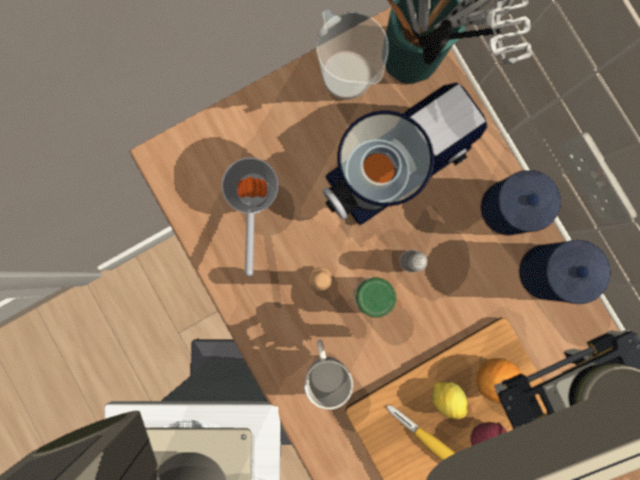

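Scene: cup at (253,310), handle end (333,326), pusher knob (372,259), honey (403,262), salt (388,228), hopper rim (302,160). Top: cup mouth (250,186), handle end (249,273), hopper (386,158), flap (379,168), knob (322,280), lid (377,297), salt (414,261).

```bash
cat > h.py <<'E'
import cv2,numpy as np
from plant import robot
from scipy.spatial.transform import Rotation as R
def ray(c,uv,z):
    E=np.array(c["extrinsics"]);Rm=E[:3,:3];o=-Rm.T@E[:3,3]
    d=Rm.T@np.array([(uv[0]-c["cx"])/c["fx"],(uv[1]-c["cy"])/c["fy"],1]);return o+d*(z-o[2])/d[2]
def cloud(c,d):
    E=np.array(c["extrinsics"]);v,u=np.mgrid[:480,:640]
    P=np.stack([(u-c["cx"])/c["fx"]*d,(v-c["cy"])/c["fy"]*d,d],-1)
    P=(P-E[:3,3])@E[:3,:3];P[d==0]=np.nan;return P
def circ(p):
    A=np.c_[2*p,np.ones(len(p))];s=np.linalg.lstsq(A,(p**2).sum(1),rcond=None)[0];return s[:2],np.sqrt(s[2]+s[:2]@s[:2])
E
python3 - <<'E'
from h import *
for n in("top","scene"):
    c=robot.calibration(n);d=np.load(f"pics/{n}0.npy");im=cv2.imread(f"pics/{n}0.png");P=cloud(c,d);z=P[...,2]
    hsv=cv2.cvtColor(im,cv2.COLOR_BGR2HSV)
    near={"top":dict(cup=(250,186),handle=(249,245),hop=(386,158),knob=(322,280),honey=(377,297),salt=(414,261)),
     "scene":dict(cup=(253,310),handle=(305,322),hop=(302,160),knob=(372,259),honey=(405,250),salt=(390,215))}[n]
    rad=dict(cup=34,handle=40,hop=55,knob=16,honey=24,salt=18)
    zz=dict(cup=(.046,.056),handle=(.05,.1),hop=(.205,.225),knob=(.105,.15),honey=(.07,.09),salt=(.06,.1))
    v,u=np.mgrid[:480,:640]
    for k,(a,b) in near.items():
        m=(np.hypot(u-a,v-b)<rad[k])&(z>zz[k][0])&(z<zz[k][1]);p=P[m]
        print(n,k,len(p),"mean",p.mean(0).round(4),"min",p.min(0).round(3),"max",p.max(0).round(3), "circ",[np.round(x,4) for x in circ(p[:,:2])])
        if k=="handle":
            q=p-p.mean(0);w=np.linalg.svd(q)[2][0];print(" dir",w.round(3),np.degrees(np.arctan2(w[1],w[0])))
    m=(hsv[...,0]>45)&(hsv[...,0]<80)&(hsv[...,1]>120)&(v>230)&(v<330)&(u>340)&(u<440)
    print(n,"lid",ray(c,(u[m].mean(),v[m].mean()),.084 if n=="top" else .08).round(4))
    # navy rim
    m=((hsv[...,0]>100)&(hsv[...,0]<130)&(hsv[...,1]>80)&(im[...,0]<110)).astype(np.uint8)
    cv2.imwrite(f"pics/m_{n}.png",m*255)
c=robot.calibration("top")
print("rim eyeballed",ray(c,(386,158),.215),"flap",ray(c,(379,168),.121),"knob",ray(c,(322,280),.136),"cup",ray(c,(250,186),.052),"hend",ray(c,(249,271),.084))
E
```

```text
top cup 589 mean [ 0.545  -0.1045  0.05  ] min [ 0.485 -0.157  0.046] max [ 0.597 -0.056  0.056] circ [array([ 0.5453, -0.1058]), np.float64(0.0432)]
top handle 548 mean [ 0.4448 -0.1093  0.0706] min [ 0.385 -0.132  0.05 ] max [ 0.505 -0.081  0.091] circ [array([ 0.4458, -0.1045]), np.float64(0.0356)]
 dir [-0.949 -0.027  0.314] -178.3943101951314
top hop 1425 mean [ 0.5664 -0.3288  0.2127] min [ 0.49  -0.398  0.205] max [ 0.636 -0.254  0.219] circ [array([ 0.5626, -0.3259]), np.float64(0.0693)]
top knob 298 mean [ 0.3795 -0.233   0.1391] min [ 0.365 -0.249  0.132] max [ 0.395 -0.218  0.145] circ [array([ 0.3795, -0.233 ]), np.float64(0.0111)]
top honey 1271 mean [ 0.3501 -0.3277  0.0825] min [ 0.316 -0.363  0.07 ] max [ 0.384 -0.294  0.088] circ [array([ 0.3502, -0.3277]), np.float64(0.0243)]
top salt 331 mean [ 0.4126 -0.3968  0.0829] min [ 0.397 -0.415  0.06 ] max [ 0.43  -0.382  0.092] circ [array([ 0.4128, -0.3978]), np.float64(0.0122)]
top lid [nan nan nan]
scene cup 632 mean [ 0.5473 -0.1094  0.0507] min [ 0.476 -0.156  0.046] max [ 0.597 -0.055  0.056] circ [array([ 0.5454, -
[... 475 characters left out ...]
4  0.146] circ [array([ 0.3783, -0.2284]), np.float64(0.0116)]
scene honey 933 mean [ 0.3487 -0.323   0.0832] min [ 0.316 -0.36   0.07 ] max [ 0.384 -0.292  0.088] circ [array([ 0.3493, -0.3244]), np.float64(0.0252)]
scene salt 297 mean [ 0.4091 -0.3909  0.0788] min [ 0.394 -0.414  0.06 ] max [ 0.428 -0.379  0.092] circ [array([ 0.4103, -0.3947]), np.float64(0.012)]
scene lid [nan nan nan]
rim eyeballed [ 0.56193054 -0.32687279  0.215     ] flap [ 0.56517479 -0.3282985   0.121     ] knob [ 0.37916382 -0.23421129  0.136     ] cup [ 0.54422828 -0.10697745  0.052     ] hend [ 0.393116   -0.11094852  0.084     ]<stdin>:16: RuntimeWarning: Mean of empty slice.
  ret = ret.dtype.type(ret / rcount)
```

```bash
cat >> h.py <<'E'
import json
def frame(zdir,xdir):
    z=np.array(zdir,float);z/=np.linalg.norm(z);x=np.array(xdir,float);x-=z*(x@z);x/=np.linalg.norm(x)
    return np.c_[x,np.cross(z,x),z]
def log():
    s=robot.read_state();open("log.txt","a").write(json.dumps([list(s["q"]),list(s["tool_pos"]),list(s["orientation"])])+"\n");return s
def plan(p1,R1,n=None,start=None):
    """straight line, slerp; prints rows in tool axes (mm, rad)"""
    s=log();p0,R0=(s["tool_pos"],R.from_rotvec(s["orientation"]).as_matrix()) if start is None else start
    p1=np.array(p1);w=R.from_matrix(R0.T@R1).as_rotvec()
    m=int(max(1,np.ceil(np.linalg.norm(p1-p0)/.040),np.ceil(np.linalg.norm(w)/.118)));n=max(m,n or 0)
    p,Rc=p0,R0;rows=[]
    for k in range(1,n+1):
        tp=p0+(p1-p0)*k/n;Rt=R0@R.from_rotvec(w*k/n).as_matrix()
        a=np.round(Rc.T@(tp-p)*1000,1);b=np.round(R.from_matrix(Rc.T@Rt).as_rotvec(),3)
        rows.append([a.tolist(),b.tolist()]);p=p+Rc@a/1000;Rc=Rc@R.from_rotvec(b).as_matrix()
    print(n,json.dumps(rows));return p1,R1
E
python3 - <<'E'
from h import *
plan([.36,-.11,.40],frame([0,0,-1],[1,.03,0]),12)
E
```

```text
12 [[[23.4, -29.1, 0.4], [-0.0, 0.0, 0.033]], [[22.5, -29.9, 0.3], [-0.0, 0.0, 0.034]], [[21.4, -30.6, 0.4], [-0.0, 0.0, 0.033]], [[20.4, -31.4, 0.4], [-0.001, 0.0, 0.034]], [[19.3, -32.0, 0.3], [0.0, 0.0, 0.033]], [[18.3, -32.6, 0.3], [0.0, 0.0, 0.033]], [[17.2, -33.2, 0.4], [0.0, 0.0, 0.034]], [[16.0, -33.7, 0.3], [-0.0, 0.0, 0.033]], [[14.9, -34.3, 0.3], [-0.0, 0.0, 0.034]], [[13.8, -34.8, 0.4], [-0.0, 0.0, 0.033]], [[12.6, -35.2, 0.3], [-0.0, 0.0, 0.033]], [[11.4, -35.6, 0.4], [-0.001, 0.0, 0.034]]]
```

Request:
apply_moves(series=[[[23.4,-29.1,0.4],[0,0,0.033]],[[22.5,-29.9,0.3],[0,0,0.034]],[[21.4,-30.6,0.4],[0,0,0.033]],[[20.4,-31.4,0.4],[0,0,0.034]],[[19.3,-32,0.3],[0,0,0.033]],[[18.3,-32.6,0.3],[0,0,0.033]],[[17.2,-33.2,0.4],[0,0,0.034]],[[16,-33.7,0.3],[0,0,0.033]],[[14.9,-34.3,0.3],[0,0,0.034]],[[13.8,-34.8,0.4],[0,0,0.033]],[[12.6,-35.2,0.3],[0,0,0.033]],[[11.4,-35.6,0.4],[0,0,0.034]]], claw=0.5)

```text
t: 1.1
tool_pos: [0.3599, -0.1084, 0.4003]
orientation: [3.141, 0.044, 0.0]
force: [0.8, -0.7, -0.5]
opening: 0.0465
gripper_force: 0.0
```

```bash
python3 - <<'E'
from h import *
s=log();print(s["t"],s["q"].round(4),s["tool_pos"],s["opening"],s["force"])
T=R.from_rotvec(s["orientation"]).as_matrix();print(T.round(3))
p,d=robot.read_camera("wrist");cv2.imwrite("pics/w1.png",p);np.save("pics/w1.npy",d)
# tilt next
plan([.36,-.11,.36],frame([.479,0.0144,-.878],[1,.03,0]),6)
E
```

```text
1.1 [-4.2920e-01 -5.1720e-01  2.0621e+00  1.0000e-04  1.5966e+00  1.1139e+00] [ 0.35987653 -0.10838181  0.40033375] 0.04652291221062509 [ 0.79671234 -0.69900978 -0.53172679]
[[ 1.     0.028  0.   ]
 [ 0.028 -1.    -0.   ]
 [ 0.     0.    -1.   ]]
6 [[[-0.2, 1.2, 6.7], [-0.001, 0.083, -0.0]], [[-0.8, 1.1, 6.7], [-0.0, 0.083, -0.001]], [[-1.3, 1.2, 6.5], [-0.001, 0.083, 0.0]], [[-1.9, 1.2, 6.5], [-0.0, 0.083, -0.0]], [[-2.4, 1.1, 6.3], [-0.001, 0.083, -0.001]], [[-2.9, 1.2, 6.0], [-0.0, 0.083, -0.0]]]
```

```bash
python3 - <<'E'
from h import *
plan([.420,-.110,.297],frame([.199,0.006,-.98],[1,.03,0]),5)
E
```

```text
5 [[[11.7, 1.8, 20.7], [-0.001, 0.04, -0.0]], [[10.9, 1.8, 21.1], [-0.0, 0.04, -0.001]], [[10.0, 1.8, 21.5], [-0.001, 0.04, 0.0]], [[9.1, 1.7, 21.9], [-0.001, 0.039, -0.0]], [[8.3, 1.8, 22.3], [-0.001, 0.04, -0.001]]]
```

Request:
apply_moves(series=[[[11.7,1.8,20.7],[0,0.04,0]],[[10.9,1.8,21.1],[0,0.04,0]],[[10,1.8,21.5],[0,0.04,0]],[[9.1,1.8,21.9],[0,0.04,0]],[[8.3,1.8,22.3],[0,0.04,0]],[[0,0,0],[0,0,0]]])

```text
t: 1.65
tool_pos: [0.418, -0.117, 0.2926]
orientation: [-3.12, -0.046, -0.307]
force: [-0.7, 0.1, -0.5]
opening: 0.0466
gripper_force: 0.0
```

```bash
python3 - <<'E'
from h import *
s=log();print(s["t"],s["q"].round(4),s["tool_pos"])
p,d=robot.read_camera("wrist");c=robot.calibration("wrist");cv2.imwrite("pics/w2.png",p)
P=cloud(c,d);m=(P[...,2]>.05)&(P[...,2]<.1)&(P[...,0]<.49)&(P[...,0]>.38)&(abs(P[...,1]+.11)<.03);q=P[m]
for x in np.arange(.39,.49,.02):
    a=q[(q[:,0]>x)&(q[:,0]<x+.01)]
    if len(a):print(x+.005,len(a),a[:,1].min(),a[:,1].max(),a[:,2].max())
from scipy.optimize import least_squares
D=[json.loads(l) for l in open("log.txt")]
Rz=lambda a:R.from_euler('z',a).as_matrix();Ry=lambda a:R.from_euler('y',a).as_matrix()
def fk(q,p):
    h,d,L1,L2,d6,a=p;A=Rz(q[0])@Ry(q[1]);x=np.array([0,0,h])+Rz(q[0])@[0,d,0]+A@[0,0,L1];A=A@Ry(q[2]);x=x+A@[a,0,L2]
    A=A@Rz(q[3])@Ry(q[4])@Rz(q[5]);return x+A@[0,0,d6],A
f=lambda p:np.concatenate([fk(q,p)[0]-np.array(t) for q,t,_ in D]+[[.03*p[5]]])
r=least_squares(f,[.17,.05,.36,.55,.1,0]);print(r.x.round(4),abs(r.fun).max())
A=fk(D[-1][0],r.x)[1];print((A.T@R.from_rotvec(D[-1][2]).as_matrix()).round(3))
E
```

```text
1.65 [-0.4308 -0.3609  2.156   0.0968  1.1732  1.0806] [ 0.41804179 -0.11698653  0.29260914]
0.395 117 -0.11504067636982325 -0.10148521218455162 0.09419980236847705
0.41500000000000004 316 -0.11434868743356529 -0.10069076897257004 0.08645314313211297
0.43500000000000005 401 -0.11434770335411233 -0.10031206984192192 0.08137278601232627
0.45500000000000007 371 -0.11374253250258022 -0.10012513758026843 0.07438567146670794
0.4750000000000001 341 -0.11311400323729617 -0.09936993906800708 0.06746555406279624
[0.3083 0.0513 0.3685 0.5532 0.1861 0.0565] 0.0016952124700966894
[[ 0. -1. -0.]
 [ 1.  0.  0.]
 [-0. -0.  1.]]
```

View pics/w2.png

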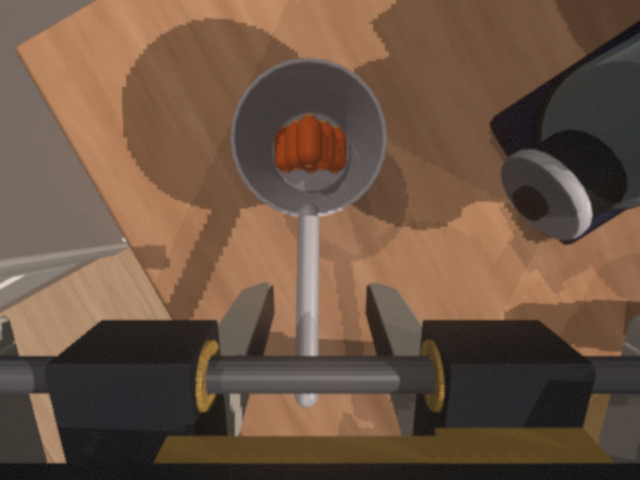

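Wrist view: cup mouth (308,138), carrots (312,147), handle running (308,210)–(308,400), centred between fingers (245 and 390).

```bash
python3 - <<'E'
from h import *
plan([.420,-.108,.2265],frame([.199,0.004,-.98],[1,.02,0]),4)
E
```

```text
4 [[[-2.7, -2.2, 16.8], [-0.001, 0.001, 0.002]], [[-2.7, -2.3, 16.8], [-0.001, 0.002, 0.003]], [[-2.8, -2.2, 16.8], [-0.001, 0.001, 0.002]], [[-2.7, -2.2, 16.8], [-0.001, 0.002, 0.002]]]
```

Request:
apply_moves(series=[[[-2.7,-2.2,16.8],[-0.001,0.001,0.002]],[[-2.7,-2.3,16.8],[-0.001,0.002,0.003]],[[-2.8,-2.2,16.8],[-0.001,0.001,0.002]],[[-2.7,-2.2,16.8],[-0.001,0.002,0.002]],[[0,0,0],[0,0,0]]])

```text
t: 2.12
tool_pos: [0.4201, -0.1079, 0.2271]
orientation: [-3.124, -0.032, -0.315]
force: [-1.2, 0.5, -0.2]
opening: 0.0461
gripper_force: 0.0
```

Request:
apply_moves(series=[[[0,0,0],[0,0,0]],[[0,0,0],[0,0,0]],[[0,0,0],[0,0,0]],[[0,0,0],[0,0,0]],[[0,0,0],[0,0,0]],[[0,0,0],[0,0,0]]], claw=0.0, newtons=58)

```text
t: 2.62
tool_pos: [0.4217, -0.1086, 0.2299]
orientation: [3.124, 0.032, 0.324]
force: [-1.9, 0.5, 2.3]
opening: 0.013
gripper_force: 58.0
```

```bash
cat >> h.py <<'E'
from scipy.optimize import least_squares
Rz=lambda a:R.from_euler('z',a).as_matrix();Ry=lambda a:R.from_euler('y',a).as_matrix()
def fk(q,p):
    h,d,L1,L2,d6,a=p;A=Rz(q[0])@Ry(q[1]);x=np.array([0,0,h])+Rz(q[0])@[0,d,0]+A@[0,0,L1];A=A@Ry(q[2]);x=x+A@[a,0,L2]
    A=A@Rz(q[3])@Ry(q[4])@Rz(q[5]);return x+A@[0,0,d6],A@Rz(np.pi/2)
def fit():
    D=[json.loads(l) for l in open("log.txt")]
    f=lambda p:np.concatenate([fk(q,p)[0]-np.array(t) for q,t,_ in D]+[[.02*p[5]]])
    r=least_squares(f,[.25,.05,.36,.55,.15,0]);return r.x,abs(r.fun).max()
LO=np.array([-2.96,-.89,.02,-1.34,0,-2.66]);HI=np.array([2.96,2.26,2.5,4.48,2.73,2.66])
def ik(pos,Rm,q0,p):
    def f(q):
        x,A=fk(q,p);return np.r_[(x-pos)*5,R.from_matrix(A.T@Rm).as_rotvec()]
    r=least_squares(f,np.clip(q0,LO+.02,HI-.02),bounds=(LO,HI),max_nfev=60);return r.x,np.abs(r.fun).max()
E
cat > pour.py <<'E'
from h import *
a_c=np.array([.947,0,-.318])  # handle axis toward the cup, cup frame
def toolpose(C,psi,phi,cupT):
    "cup at yaw psi, rolled phi about handle axis, point (0,0,.032) of cup at C; cupT = tool in cup (R,p)"
    Rc=Rz(psi)@R.from_rotvec(phi*a_c/np.linalg.norm(a_c)).as_matrix()
    o=np.array(C)-Rc@[0,0,.032];return o+Rc@cupT[1],Rc@cupT[0]
def cupT(p,Rm,o=(.545,-.106,0),yaw=.02):
    Rc=Rz(yaw);return Rc.T@Rm,Rc.T@(p-np.array(o))
E
python3 - <<'E'
from pour import *
s=log();p,e=fit();print(p.round(4),e)
cT=cupT(s["tool_pos"],R.from_rotvec(s["orientation"]).as_matrix());np.savez("cT.npz",R=cT[0],p=cT[1]);print(cT[1])
ax=np.array([.563,-.326,.29])
for sg in(1,-1):
  for psi in np.radians(np.arange(-120,121,20)):
    q=s["q"].copy();out=[];ok=1
    # mouth direction: n after roll ; sg>0 about +x axis -> mouth to -y(cup)
    for phi in np.radians([0,30,60,90,110,130]):
        d=Rz(psi)@[0,-sg,0];C=ax-.012*d
        tp,tR=toolpose(C,psi,sg*phi,cT);best=None
        for q0 in ([q] if phi else [q,[psi*.5-.5,.3,1.5,0,1.5,1],[-.5,.2,1.6,1.5,1.2,0],[-.5,.2,1.6,3,1.2,-1]]):
            r,er=ik(tp,tR,q0,p)
            if best is None or er<best[1]:best=(r,er)
        q,er=best;ok&=er<.02;out.append(round(er,3))
        if not ok:break
    print(sg,round(np.degrees(psi)),out,q.round(2) if ok else "", tp.round(2))
E
```

```text
[0.3168 0.0512 0.369  0.5534 0.1906 0.061 ] 0.0012190725474521458
[-1.23371510e-01 -1.51374907e-04  2.29859243e-01]
1 -120 [np.float64(0.557)]  [ 0.63 -0.23  0.49]
1 -100 [np.float64(0.245)]  [ 0.6  -0.21  0.49]
1 -80 [np.float64(0.0), np.float64(0.0), np.float64(0.0), np.float64(0.159)]  [ 0.4  -0.18  0.35]
1 -60 [np.float64(0.0), np.float64(0.0), np.float64(0.0), np.float64(0.0), np.float64(0.083)]  [ 0.36 -0.23  0.3 ]
1 -40 [np.float64(0.0), np.float64(0.0), np.float64(0.0), np.float64(0.0), np.float64(0.0), np.float64(0.0)] [-1.2   0.19  2.35  2.    1.73  1.26] [ 0.34 -0.27  0.26]
1 -20 [np.float64(0.0), np.float64(0.0), np.float64(0.0), np.float64(0.0), np.float64(0.0), np.float64(0.0)] [-1.29  0.43  2.02  1.7   1.95  1.42] [ 0.34 -0.35  0.26]
1 0 [np.float64(0.0), np.float64(0.0), np.float64(0.0), np.float64(0.0), np.float64(0.0), np.float64(0.0)] [-1.25  0.68  1.63  1.55  2.16  1.59] [ 0.36 -0.43  0.26]
1 20 [np.float64(0.0), np.float64(0.0), np.float64(0.0), np.float64(0.0), np.float64(0.0), np.float64(0.0)] [-1.17  0.93  1.2   1.53  2.38  1.8 ] [ 0.41 -0.49  0.26]
1 40 [np.f
[... 1218 characters left out ...]
5]
-1 40 [np.float64(0.0), np.float64(0.0), np.float64(0.0), np.float64(0.0), np.float64(0.088)]  [ 0.34 -0.35  0.3 ]
-1 60 [np.float64(0.0), np.float64(0.0), np.float64(0.0), np.float64(0.0), np.float64(0.055)]  [ 0.36 -0.42  0.3 ]
-1 80 [np.float64(0.0), np.float64(0.0), np.float64(0.0), np.float64(0.0), np.float64(0.0), np.float64(0.137)]  [ 0.43 -0.51  0.26]
-1 100 [np.float64(0.0), np.float64(0.0), np.float64(0.0), np.float64(0.0), np.float64(0.0), np.float64(0.0)] [-1.11  1.08  0.96  1.72  2.17 -2.57] [ 0.5  -0.54  0.26]
-1 120 [np.float64(0.0), np.float64(0.0), np.float64(0.0), np.float64(0.0), np.float64(0.0), np.float64(0.0)] [-1.    1.44  0.34  1.89  2.33 -2.19] [ 0.58 -0.55  0.26]
```

```bash
cat > chk.py <<'E'
from pour import *
from scipy.spatial import cKDTree
pts=[]
for n in("top","scene"):
    P=cloud(robot.calibration(n),np.load(f"pics/{n}0.npy")).reshape(-1,3);P=P[~np.isnan(P[:,0])]
    P=P[(P[:,2]>.03)&(P[:,2]<.45)&(P[:,0]>.2)&(np.hypot(P[:,0]-.25,P[:,1]+.545)>.15)&(np.hypot(P[:,0]-.49,P[:,1]+.107)>.12)];pts.append(P)
K=cKDTree(np.vstack(pts))
def clear(q,p):
    h,d,L1,L2,d6,a=p;B=Rz(q[0]);A=B@Ry(q[1]);x=np.array([0,0,h])+B@[0,d,0]+A@[0,0,L1];e=x;A=A@Ry(q[2]);w=x+A@[a,0,L2]
    t,Rt=fk(q,p);o={}
    for k,(u,v) in dict(fore=(e+(w-e)*.5,w),wr=(w,t),grip=(t,t+Rt[:,2]*.1)).items():
        S=u+(v-u)*np.linspace(0,1,12)[:,None]
        if k=="grip":S=np.vstack([S+Rt[:,1]*.07*g for g in(-1,0,1)])
        dd,i=K.query(S);j=dd.argmin();o[k]=(round(dd[j],3),K.data[i[j]].round(2).tolist())
    return w,o
E
python3 - <<'E'
from chk import *
s=log();p,e=fit();z=np.load("cT.npz");cT=(z["R"],z["p"])
for psi in np.radians([-30,-15,0]):
    q=s["q"]
    for phi in np.radians([0,40,80,110,130]):
        d=Rz(psi)@[0,-1,0];tp,tR=toolpose(np.array([.563,-.326,.285])-.018*d,psi,phi,cT)
        q,er=ik(tp,tR,q,p);w,o=clear(q,p);print(round(np.degrees(psi)),round(np.degrees(phi)),round(er,3),q.round(2),w.round(2),o)
c0=(np.array([.545,-.106,.032]),.02)
st=(s["tool_pos"],R.from_rotvec(s["orientation"]).as_matrix())
tp,tR=toolpose([.545,-.106,.305],.02,0,cT);plan(tp,tR,8)
E
```

```text
-30 0 0.0 [-0.59 -0.19  1.67  0.01  1.46  1.5 ] [ 0.43 -0.23  0.67] {'fore': (np.float64(0.231), [0.2, -0.02, 0.45]), 'wr': (np.float64(0.27), [0.51, -0.28, 0.22]), 'grip': (np.float64(0.17), [0.51, -0.28, 0.22])}
-30 40 0.0 [-1.   -0.15  1.75  0.66  1.56  1.37] [ 0.31 -0.39  0.6 ] {'fore': (np.float64(0.24), [0.2, -0.02, 0.45]), 'wr': (np.float64(0.247), [0.49, -0.33, 0.22]), 'grip': (np.float64(0.133), [0.49, -0.33, 0.22])}
-30 80 0.0 [-1.25  0.01  1.94  1.19  1.68  1.33] [ 0.21 -0.45  0.42] {'fore': (np.float64(0.239), [0.2, -0.02, 0.45]), 'wr': (np.float64(0.202), [0.49, -0.33, 0.22]), 'grip': (np.float64(0.097), [0.49, -0.3, 0.22])}
-30 110 0.0 [-1.3   0.19  2.1   1.55  1.77  1.32] [ 0.17 -0.42  0.27] {'fore': (np.float64(0.226), [0.21, -0.28, 0.09]), 'wr': (np.float64(0.17), [0.49, -0.33, 0.22]), 'grip': (np.float64(0.082), [0.49, -0.3, 0.22])}
-30 130 0.0 [-1.26  0.32  2.2   1.83  1.84  1.33] [ 0.17 -0.36  0.18] {'fore': (np.float64(0.12), [0.21, -0.29, 0.09]), 'wr': (np.float64(0.119), [0.21, -0.28, 0.09]), 'grip': (np.float64(0.066), [0.37, -0.24, 0.14])}
-15 0 0.0 [-0.68 -0
[... 1747 characters left out ...]
5  1.44] [ 0.27 -0.6   0.27] {'fore': (np.float64(0.172), [0.36, -0.75, 0.27]), 'wr': (np.float64(0.171), [0.51, -0.37, 0.21]), 'grip': (np.float64(0.084), [0.49, -0.33, 0.22])}
0 130 0.0 [-1.25  0.68  1.64  1.55  2.16  1.58] [ 0.24 -0.55  0.18] {'fore': (np.float64(0.166), [0.35, -0.66, 0.13]), 'wr': (np.float64(0.155), [0.5, -0.36, 0.21]), 'grip': (np.float64(0.084), [0.49, -0.32, 0.21])}
8 [[[7.0, 0.1, -33.4], [0.0, 0.0, 0.0]], [[7.0, 0.1, -33.4], [0.0, 0.0, 0.0]], [[7.0, 0.0, -33.4], [0.0, 0.0, 0.0]], [[7.0, 0.1, -33.4], [0.0, 0.0, 0.0]], [[7.0, 0.1, -33.4], [0.0, 0.0, 0.0]], [[7.1, 0.1, -33.4], [0.0, 0.0, 0.0]], [[7.0, 0.1, -33.4], [0.0, 0.0, 0.0]], [[7.0, 0.1, -33.4], [0.0, 0.0, 0.0]]]
```

Request:
apply_moves(series=[[[2.5,0,-12],[0,0,0]],[[4.5,0,-21.4],[0,0,0]],[[7,0.1,-33.4],[0,0,0]],[[7,0.1,-33.4],[0,0,0]],[[7,0.1,-33.4],[0,0,0]],[[7.1,0.1,-33.4],[0,0,0]],[[7,0.1,-33.4],[0,0,0]],[[7,0.1,-33.4],[0,0,0]],[[4.5,0,-21.4],[0,0,0]],[[2.5,0,-12],[0,0,0]],[[0,0,0],[0,0,0]]])

```text
t: 3.53
tool_pos: [0.4219, -0.1086, 0.5052]
orientation: [3.122, 0.032, 0.329]
force: [0.5, -0.2, -1.7]
opening: 0.0126
gripper_force: 58.0
```

```bash
python3 - <<'E'
from pour import *
s=log();print(s["t"],s["q"].round(3),s["tool_pos"],s["opening"],s["gripper_force"],s["force"])
z=np.load("cT.npz");cT=(z["R"],z["p"])
T=R.from_rotvec(s["orientation"]).as_matrix();Rc=T@cT[0].T;o=s["tool_pos"]-Rc@cT[1]
print("cup by grasp",o,"mouth",o+Rc@[0,0,.052],Rc[:,2])
# see rim by both cameras
for n in("top","scene","wrist"):
    im,d=robot.read_camera(n);c=robot.calibration(n);cv2.imwrite(f"pics/{n}3.png",im)
    P=cloud(c,d);m0=o+Rc@[0,0,.052];m=np.linalg.norm(P-m0,axis=-1)<.056
    l=(P-m0)@Rc; m&=(np.hypot(l[...,0],l[...,1])>.044)&(l[...,2]>-.012)&(l[...,2]<.02)
    q=l[m]
    if len(q)<30:print(n,len(q));continue
    # upper surface of rim: plane fit on top points by angle
    an=np.arctan2(q[:,1],q[:,0]);rows=[]
    for k in np.arange(-np.pi,np.pi,np.pi/6):
        b=q[(an>k)&(an<k+np.pi/6)]
        if len(b)>5:j=b[b[:,2]>np.percentile(b[:,2],80)];rows.append(j.mean(0))
    rows=np.array(rows)
    if len(rows)>5:
        co=np.linalg.lstsq(np.c_[rows[:,:2],np.ones(len(rows))],rows[:,2],rcond=None)[0];print(n,len(q),"tilt coeffs",co.round(4),"centre",circ(rows[:,:2]))
d=Rz(np.radians(-15))@[0,-1,0];p,e=fit();print(e)
E
```

```text
3.5333 [-0.406 -0.452  1.836  0.083  1.564  1.151] [ 0.42191707 -0.10861151  0.50517886] 0.01262708667552953 57.958847880363464 [ 0.45513596 -0.17641636 -1.68807658]
cup by grasp [ 0.54602173 -0.10633038  0.27572592] mouth [ 0.54584939 -0.10625082  0.32772557] [-0.00331429  0.00152986  0.99999334]
top 1147 tilt coeffs [-0.0417  0.0058 -0.0012] centre (array([-0.00043708, -0.00110016]), np.float64(0.048946901781099075))
scene 543 tilt coeffs [-0.0153  0.0175 -0.0039] centre (array([-0.00051082,  0.00110444]), np.float64(0.04858501642420067))
wrist 6882 tilt coeffs [-0.0476  0.0155 -0.0067] centre (array([-0.00280678,  0.00145312]), np.float64(0.048742825969710364))
0.0012298680613659838
```

View pics/scene3.png

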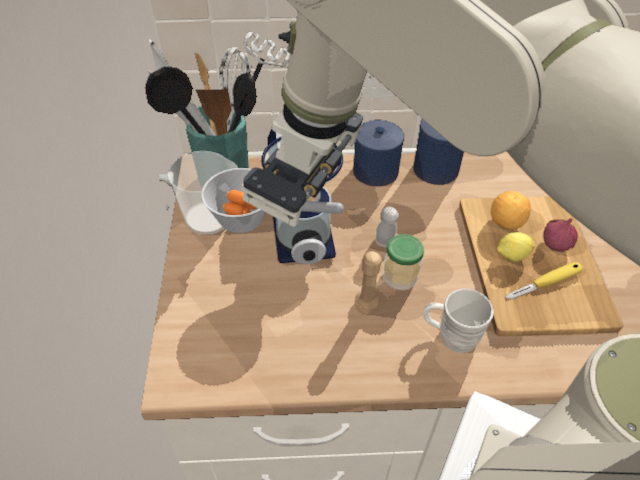

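Scene view: cup held level at (235,200) with carrots inside; the other items are undisturbed.

```bash
python3 - <<'E'
from pour import *
z=np.load("cT.npz");cT=(z["R"],z["p"]);psi=np.radians(-15);d=Rz(psi)@[0,-1,0];C=np.array([.563,-.326,.292])-.018*d
tp,tR=toolpose(C,psi,0,cT);print(tp);plan(tp,tR,9)
E
```

```text
[ 0.44845184 -0.27682866  0.48985924]
9 [[[2.3, 18.8, 1.6], [-0.007, 0.0, 0.031]], [[2.9, 18.6, 1.8], [-0.006, 0.001, 0.03]], [[3.5, 18.6, 1.9], [-0.007, 0.0, 0.031]], [[4.1, 18.4, 2.0], [-0.006, 0.001, 0.031]], [[4.6, 18.3, 2.1], [-0.007, -0.0, 0.03]], [[5.1, 18.1, 2.2], [-0.006, 0.0, 0.031]], [[5.7, 18.0, 2.4], [-0.007, 0.001, 0.03]], [[6.3, 17.7, 2.5], [-0.006, 0.0, 0.031]], [[6.8, 17.5, 2.6], [-0.007, 0.001, 0.031]]]
```

Request:
apply_moves(series=[[[2.3,18.8,1.6],[-0.007,0,0.031]],[[2.9,18.6,1.8],[-0.006,0.001,0.03]],[[3.5,18.6,1.9],[-0.007,0,0.031]],[[4.1,18.4,2.0],[-0.006,0.001,0.031]],[[4.6,18.3,2.1],[-0.007,0,0.03]],[[5.1,18.1,2.2],[-0.006,0,0.031]],[[5.7,18,2.4],[-0.007,0.001,0.03]],[[6.3,17.7,2.5],[-0.006,0,0.031]],[[6.8,17.5,2.6],[-0.007,0.001,0.031]],[[0,0,0],[0,0,0]],[[0,0,0],[0,0,0]]])

```text
t: 4.6
tool_pos: [0.4483, -0.2772, 0.4894]
orientation: [3.071, -0.406, 0.317]
force: [-0.3, 1.0, -2.1]
opening: 0.0129
gripper_force: 58.0
```

```bash
cat > proll.py <<'E'
from pour import *
import sys
z=np.load("cT.npz");cT=(z["R"],z["p"]);psi=np.radians(-15);d=Rz(psi)@[0,-1,0];C=np.array([.563,-.326,.292])-.018*d
s=log();T=R.from_rotvec(s["orientation"]).as_matrix();Rc=T@cT[0].T;o=s["tool_pos"]-Rc@cT[1]
print(s["t"],"C now",o+Rc@[0,0,.032],"target",C,"n",Rc[:,2],s["opening"])
# rows along the arc from phi0 to phi1
def arc(f0,f1,n,prev):
    rows=[]
    for f in np.linspace(f0,f1,n+1)[1:]:
        tp,tR=toolpose(C,psi,np.radians(f),cT);a=np.round(prev[1].T@(tp-prev[0])*1000,1);b=np.round(R.from_matrix(prev[1].T@tR).as_rotvec(),3)
        rows.append([a.tolist(),b.tolist()]);prev=(prev[0]+prev[1]@a/1000,prev[1]@R.from_rotvec(b).as_matrix())
    print(json.dumps(rows));return prev
E
python3 - <<'E'
from proll import *
pr=arc(0,60,10,(s["tool_pos"],T));pr=arc(60,110,12,pr);arc(110,132,6,pr)
E
```

```text
4.6 C now [ 0.56743766 -0.30879516  0.29148039] target [ 0.56765874 -0.30861334  0.292     ] n [ 3.40505475e-04 -1.91475057e-03  9.99998109e-01] 0.012892559141936549
[[[-0.3, 15.1, 0.3], [0.089, 0.001, 0.051]], [[-0.5, 15.5, 0.8], [0.09, -0.0, 0.053]], [[-0.4, 15.5, 0.7], [0.09, -0.0, 0.053]], [[-0.4, 15.5, 0.8], [0.091, -0.0, 0.054]], [[-0.5, 15.5, 0.7], [0.09, -0.0, 0.053]], [[-0.4, 15.5, 0.8], [0.09, -0.001, 0.053]], [[-0.4, 15.5, 0.7], [0.091, 0.0, 0.053]], [[-0.4, 15.5, 0.8], [0.09, 0.0, 0.053]], [[-0.5, 15.5, 0.8], [0.09, 0.0, 0.053]], [[-0.4, 15.5, 0.7], [0.091, -0.0, 0.053]]]
[[[-0.2, 10.7, 0.4], [0.062, -0.0, 0.036]], [[-0.2, 10.8, 0.4], [0.063, -0.0, 0.037]], [[-0.2, 10.8, 0.3], [0.063, -0.0, 0.037]], [[-0.2, 10.7, 0.4], [0.062, -0.0, 0.037]], [[-0.2, 10.8, 0.4], [0.063, -0.0, 0.037]], [[-0.2, 10.8, 0.4], [0.063, -0.0, 0.037]], [[-0.2, 10.8, 0.3], [0.063, -0.0, 0.036]], [[-0.3, 10.7, 0.4], [0.062, -0.0, 0.037]], [[-0.2, 10.8, 0.4], [0.063, -0.0, 0.037]], [[-0.2, 10.8, 0.3], [0.063, -0.0, 0.037]], [[-0.2, 10.8, 0.4], [0.062, -0.001, 0.037]], [[-0.2, 10.7, 0.4], [0.063, 0.0, 0.037]]]
[[[-0.2, 9.5, 0.3], [0.055, 0.0, 0.032]], [[-0.1, 9.5, 0.3], [0.055, 0.0, 0.032]], [[-0.2, 9.5, 0.3], [0.056, 0.0, 0.033]], [[-0.2, 9.5, 0.3], [0.055, 0.0, 0.032]], [[-0.1, 9.4, 0.3], [0.055, 0.0, 0.032]], [[-0.2, 9.5, 0.2], [0.055, 0.0, 0.033]]]
```

Request:
apply_moves(series=[[[-0.3,15.1,0.3],[0.089,0.001,0.051]],[[-0.5,15.5,0.8],[0.09,0,0.053]],[[-0.4,15.5,0.7],[0.09,0,0.053]],[[-0.4,15.5,0.8],[0.091,0,0.054]],[[-0.5,15.5,0.7],[0.09,0,0.053]],[[-0.4,15.5,0.8],[0.09,-0.001,0.053]],[[-0.4,15.5,0.7],[0.091,0,0.053]],[[-0.4,15.5,0.8],[0.09,0,0.053]],[[-0.5,15.5,0.8],[0.09,0,0.053]],[[-0.4,15.5,0.7],[0.091,0,0.053]],[[0,0,0],[0,0,0]],[[0,0,0],[0,0,0]]])

```text
t: 5.6
tool_pos: [0.3928, -0.3941, 0.4206]
orientation: [-2.058, 0.788, -0.369]
force: [0.2, -0.0, -2.1]
opening: 0.0128
gripper_force: 58.0
```

```bash
python3 - <<'E'
from proll import *
pr=arc(60,108,12,(s["tool_pos"],T))
im,_=robot.read_camera("scene");cv2.imwrite("pics/s4.png",im[80:340,120:520])
E
```

```text
5.6 C now [ 0.56811413 -0.30810452  0.29327694] target [ 0.56765874 -0.30861334  0.292     ] n [-0.35831726 -0.75348013  0.55124988] 0.012755661401446043
[[[-0.1, 11.7, 0.5], [0.06, -0.0, 0.037]], [[-0.2, 10.3, 0.3], [0.061, -0.0, 0.036]], [[-0.2, 10.4, 0.4], [0.06, -0.0, 0.035]], [[-0.2, 10.3, 0.3], [0.06, -0.001, 0.035]], [[-0.2, 10.3, 0.4], [0.06, 0.0, 0.036]], [[-0.2, 10.4, 0.3], [0.06, 0.0, 0.035]], [[-0.2, 10.3, 0.4], [0.061, 0.0, 0.035]], [[-0.2, 10.4, 0.3], [0.06, 0.0, 0.036]], [[-0.2, 10.3, 0.3], [0.06, 0.0, 0.035]], [[-0.2, 10.4, 0.4], [0.06, 0.0, 0.035]], [[-0.2, 10.3, 0.3], [0.061, 0.0, 0.036]], [[-0.1, 10.3, 0.4], [0.06, 0.0, 0.035]]]
```

View pics/s4.png

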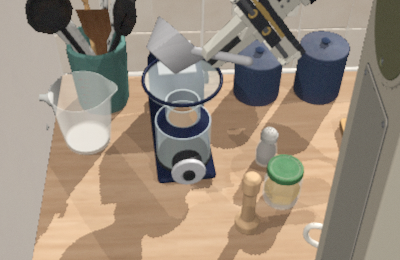

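The cup, crop (175,45), is tipped 60° over the hopper with the hopper empty and nothing spilled.

Request:
apply_moves(series=[[[-0.1,11.7,0.5],[0.06,0,0.037]],[[-0.2,10.3,0.3],[0.061,0,0.036]],[[-0.2,10.4,0.4],[0.06,0,0.035]],[[-0.2,10.3,0.3],[0.06,-0.001,0.035]],[[-0.2,10.3,0.4],[0.06,0,0.036]],[[-0.2,10.4,0.3],[0.06,0,0.035]],[[-0.2,10.3,0.4],[0.061,0,0.035]],[[-0.2,10.4,0.3],[0.06,0,0.036]],[[-0.2,10.3,0.3],[0.06,0,0.035]],[[-0.2,10.4,0.4],[0.06,0,0.035]],[[-0.2,10.3,0.3],[0.061,0,0.036]],[[-0.1,10.3,0.4],[0.06,0,0.035]]])

```text
t: 6.65
tool_pos: [0.3541, -0.397, 0.3091]
orientation: [-1.19, 0.899, -0.348]
force: [-0.3, -0.7, -1.5]
opening: 0.0127
gripper_force: 58.0
```

```bash
python3 - <<'E'
from proll import *
pr=arc(108,132,7,(s["tool_pos"],T))
E
```

```text
6.65 C now [ 0.56938819 -0.30849325  0.29577084] target [ 0.56765874 -0.30861334  0.292     ] n [-0.61312795 -0.77030105 -0.17524384] 0.012654713733315448
[[[-0.0, 12.3, -1.3], [0.053, 0.002, 0.036]], [[-0.1, 8.9, 0.2], [0.051, -0.0, 0.03]], [[-0.2, 8.9, 0.3], [0.052, -0.0, 0.031]], [[-0.1, 8.8, 0.3], [0.051, -0.0, 0.03]], [[-0.2, 8.9, 0.2], [0.052, -0.0, 0.03]], [[-0.1, 8.9, 0.3], [0.052, -0.0, 0.03]], [[-0.2, 8.8, 0.2], [0.051, -0.0, 0.031]]]
```

Request:
apply_moves(series=[[[0,12.3,-1.3],[0.053,0.002,0.036]],[[-0.1,8.9,0.2],[0.051,0,0.03]],[[-0.2,8.9,0.3],[0.052,0,0.031]],[[-0.1,8.8,0.3],[0.051,0,0.03]],[[-0.2,8.9,0.2],[0.052,0,0.03]],[[-0.1,8.9,0.3],[0.052,0,0.03]],[[-0.2,8.8,0.2],[0.051,0,0.031]],[[0,0,0],[0,0,0]],[[0,0,0],[0,0,0]]])

```text
t: 7.4
tool_pos: [0.3437, -0.3624, 0.2547]
orientation: [-0.753, 0.914, -0.318]
force: [-0.2, 0.5, -1.2]
opening: 0.0126
gripper_force: 58.0
```

```bash
python3 - <<'E'
from proll import *
print(s["force"])
im,_=robot.read_camera("scene");cv2.imwrite("pics/s5.png",cv2.resize(im[80:340,120:460],None,fx=2,fy=2))
E
```

```text
7.4 C now [ 0.56755086 -0.30805183  0.29109617] target [ 0.56765874 -0.30861334  0.292     ] n [-0.66910216 -0.55133062 -0.49833408] 0.012647183561078612
[-0.19197154  0.54044265 -1.18576102]
```

View pics/s5.png

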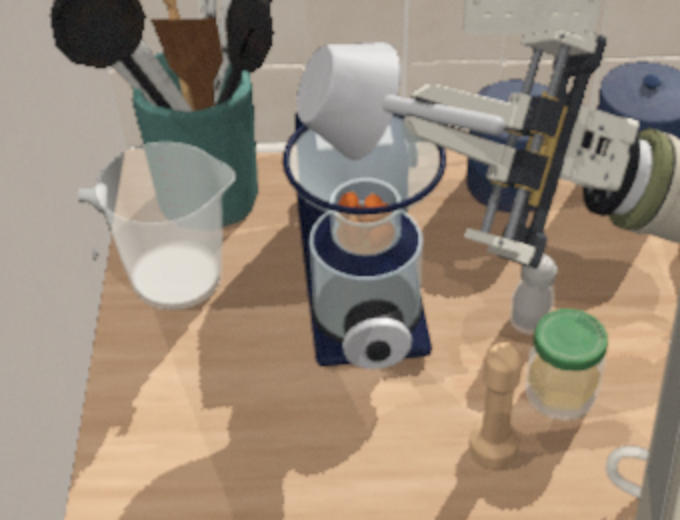

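Crop: carrots sit at the tube's mouth (360,205), the cup is inverted over the hopper and the worktop is clean. The force (1.2 N) matches an empty cup.

```bash
python3 - <<'E'
from proll import *
arc(132,60,12,(s["tool_pos"],T))
E
```

```text
7.45 C now [ 0.56745105 -0.30874262  0.29156068] target [ 0.56765874 -0.30861334  0.292     ] n [-0.66914956 -0.55155108 -0.49802638] 0.012376561506628435
[[[-0.5, -15.3, 1.0], [-0.088, -0.0, -0.052]], [[-0.4, -15.5, 0.6], [-0.09, -0.0, -0.053]], [[-0.4, -15.5, 0.7], [-0.091, -0.0, -0.054]], [[-0.4, -15.5, 0.6], [-0.09, -0.0, -0.053]], [[-0.4, -15.5, 0.7], [-0.09, -0.0, -0.053]], [[-0.3, -15.5, 0.6], [-0.09, -0.0, -0.053]], [[-0.4, -15.5, 0.7], [-0.091, -0.0, -0.053]], [[-0.4, -15.5, 0.6], [-0.09, -0.0, -0.053]], [[-0.4, -15.5, 0.7], [-0.09, -0.0, -0.053]], [[-0.4, -15.5, 0.6], [-0.091, -0.0, -0.053]], [[-0.4, -15.5, 0.7], [-0.09, 0.0, -0.053]], [[-0.4, -15.5, 0.6], [-0.09, 0.0, -0.053]]]
```

Request:
apply_moves(series=[[[-0.5,-15.3,1.0],[-0.088,0,-0.052]],[[-0.4,-15.5,0.6],[-0.09,0,-0.053]],[[-0.4,-15.5,0.7],[-0.091,0,-0.054]],[[-0.4,-15.5,0.6],[-0.09,0,-0.053]],[[-0.4,-15.5,0.7],[-0.09,0,-0.053]],[[-0.3,-15.5,0.6],[-0.09,0,-0.053]],[[-0.4,-15.5,0.7],[-0.091,0,-0.053]],[[-0.4,-15.5,0.6],[-0.09,0,-0.053]],[[-0.4,-15.5,0.7],[-0.09,0,-0.053]],[[-0.4,-15.5,0.6],[-0.091,0,-0.053]],[[-0.4,-15.5,0.7],[-0.09,0,-0.053]],[[-0.4,-15.5,0.6],[-0.09,0,-0.053]]])

```text
t: 8.45
tool_pos: [0.3916, -0.3961, 0.4211]
orientation: [-2.062, 0.79, -0.37]
force: [0.1, 0.4, -1.1]
opening: 0.0124
gripper_force: 58.0
```

```bash
python3 - <<'E'
from proll import *
arc(60,0,11,(s["tool_pos"],T))
E
```

```text
8.45 C now [ 0.56689764 -0.31077273  0.2932274 ] target [ 0.56765874 -0.30861334  0.292     ] n [-0.35865979 -0.75081101  0.55465844] 0.012364460281009891
[[[-0.5, -13.7, 2.7], [-0.078, -0.003, -0.045]], [[-0.4, -14.1, 0.6], [-0.082, 0.001, -0.048]], [[-0.3, -14.1, 0.5], [-0.082, -0.0, -0.049]], [[-0.3, -14.1, 0.6], [-0.082, -0.0, -0.048]], [[-0.3, -14.1, 0.5], [-0.083, -0.0, -0.048]], [[-0.4, -14.1, 0.5], [-0.082, -0.0, -0.048]], [[-0.3, -14.1, 0.5], [-0.082, -0.0, -0.049]], [[-0.3, -14.1, 0.6], [-0.082, -0.0, -0.048]], [[-0.3, -14.1, 0.5], [-0.082, -0.0, -0.048]], [[-0.4, -14.1, 0.5], [-0.082, 0.0, -0.048]], [[-0.3, -14.1, 0.6], [-0.082, 0.0, -0.048]]]
```

Request:
apply_moves(series=[[[-0.5,-13.7,2.7],[-0.078,-0.003,-0.045]],[[-0.4,-14.1,0.6],[-0.082,0.001,-0.048]],[[-0.3,-14.1,0.5],[-0.082,0,-0.049]],[[-0.3,-14.1,0.6],[-0.082,0,-0.048]],[[-0.3,-14.1,0.5],[-0.083,0,-0.048]],[[-0.4,-14.1,0.5],[-0.082,0,-0.048]],[[-0.3,-14.1,0.5],[-0.082,0,-0.049]],[[-0.3,-14.1,0.6],[-0.082,0,-0.048]],[[-0.3,-14.1,0.5],[-0.082,0,-0.048]],[[-0.4,-14.1,0.5],[-0.082,0,-0.048]],[[-0.3,-14.1,0.6],[-0.082,0,-0.048]],[[0,0,0],[0,0,0]]])

```text
t: 9.45
tool_pos: [0.4492, -0.2749, 0.4916]
orientation: [3.073, -0.399, 0.323]
force: [0.5, 1.4, -0.7]
opening: 0.0127
gripper_force: 58.0
```

```bash
python3 - <<'E'
from proll import *
im,d=robot.read_camera("wrist");cv2.imwrite("pics/w6.png",im)
c=robot.calibration("wrist");P=cloud(c,d);m0=o+Rc@[0,0,.052];l=(P-m0)@Rc;r=np.hypot(l[...,0],l[...,1])
m=(r>.04)&(r<.056)&(l[...,2]>-.015)&(l[...,2]<.02);q=l[m];an=np.arctan2(q[:,1],q[:,0]);rows=[]
for k in np.arange(-np.pi,np.pi,np.pi/6):
    b=q[(an>k)&(an<k+np.pi/6)]
    if len(b)>5:rows.append(b[b[:,2]>np.percentile(b[:,2],80)].mean(0))
rows=np.array(rows);print(np.linalg.lstsq(np.c_[rows[:,:2],np.ones(len(rows))],rows[:,2],rcond=None)[0],circ(rows[:,:2]))
# foot depth inside: orange pixels inside cup?
hsv=cv2.cvtColor(im,cv2.COLOR_BGR2HSV);print("orange in cup",((hsv[...,0]<14)&(hsv[...,1]>190)&(r<.045)&(l[...,2]>-.06)).sum())
up=.032
# add pitch back of 0.03 rad about world y(cup y): leveling
tilt=0.0
a=toolpose([.545,-.106,.30],.02,0,cT);b=toolpose([.545,-.106,.040],.02,0,cT)
plan(*a,6);plan(*b,8,start=a)
E
```

```text
9.45 C now [ 0.56910571 -0.30582526  0.29400608] target [ 0.56765874 -0.30861334  0.292     ] n [-0.00308998 -0.00223313  0.99999273] 0.012688004789576077
[-0.0381163   0.01018533 -0.00088835] (array([-0.00152467,  0.00071833]), np.float64(0.04882557930420069))
orange in cup 0
6 [[[-11.1, -25.7, -3.4], [0.008, -0.0, -0.046]], [[-9.9, -26.2, -3.2], [0.009, -0.001, -0.046]], [[-8.7, -26.7, -2.9], [0.008, 0.0, -0.046]], [[-7.4, -27.1, -2.7], [0.008, -0.0, -0.046]], [[-6.2, -27.4, -2.5], [0.008, -0.0, -0.046]], [[-4.9, -27.7, -2.3], [0.009, -0.001, -0.046]]]
8 [[[-6.7, -0.1, 31.8], [0.0, 0.0, 0.0]], [[-6.6, -0.1, 31.8], [0.0, 0.0, 0.0]], [[-6.7, -0.0, 31.8], [0.0, 0.0, 0.0]], [[-6.7, -0.1, 31.8], [0.0, 0.0, 0.0]], [[-6.7, -0.1, 31.8], [0.0, 0.0, 0.0]], [[-6.6, -0.1, 31.8], [0.0, 0.0, 0.0]], [[-6.7, -0.1, 31.8], [0.0, 0.0, 0.0]], [[-6.7, -0.0, 31.9], [0.0, 0.0, 0.0]]]
```

```bash
python3 - <<'E'
from proll import *
g=np.array([-.092,0,.063]);D=Ry(.035) # actual cup = nominal cup rotated by D about grip g
# nominal frame point x_nom = g + D (x_act-g); tool in actual cup frame:
cA=(D.T@cT[0], g+D.T@(cT[1]-g));np.savez("cA.npz",R=cA[0],p=cA[1])
a=toolpose([.545,-.106,.30],.02,0,cA);b=toolpose([.545,-.106,.040],.02,0,cA)
plan(*a,7);plan(*b,8,start=a);print(a[0],b[0])
E
```

```text
9.5 C now [ 0.5688776  -0.30561468  0.29312221] target [ 0.56765874 -0.30861334  0.292     ] n [-0.00333941 -0.00764624  0.99996519] 0.012628806078324355
7 [[[-10.3, -21.8, -2.9], [0.008, 0.005, -0.039]], [[-9.5, -22.2, -2.8], [0.008, 0.004, -0.04]], [[-8.5, -22.6, -2.6], [0.007, 0.005, -0.039]], [[-7.7, -23.0, -2.5], [0.008, 0.005, -0.039]], [[-6.7, -23.2, -2.4], [0.008, 0.005, -0.039]], [[-5.8, -23.5, -2.2], [0.008, 0.004, -0.04]], [[-4.8, -23.7, -2.0], [0.008, 0.005, -0.039]]]
8 [[[-7.8, -0.1, 31.6], [0.0, 0.0, 0.0]], [[-7.8, -0.1, 31.5], [0.0, 0.0, 0.0]], [[-7.8, -0.0, 31.6], [0.0, 0.0, 0.0]], [[-7.7, -0.1, 31.5], [0.0, 0.0, 0.0]], [[-7.8, -0.1, 31.6], [0.0, 0.0, 0.0]], [[-7.8, -0.1, 31.5], [0.0, 0.0, 0.0]], [[-7.8, -0.1, 31.6], [0.0, 0.0, 0.0]], [[-7.8, -0.0, 31.5], [0.0, 0.0, 0.0]]]
[ 0.41583769 -0.108735    0.49665927] [ 0.41583769 -0.108735    0.23665927]
```

Request:
apply_moves(series=[[[-10.3,-21.8,-2.9],[0.008,0.005,-0.039]],[[-9.5,-22.2,-2.8],[0.008,0.004,-0.04]],[[-8.5,-22.6,-2.6],[0.007,0.005,-0.039]],[[-7.7,-23.0,-2.5],[0.008,0.005,-0.039]],[[-6.7,-23.2,-2.4],[0.008,0.005,-0.039]],[[-5.8,-23.5,-2.2],[0.008,0.004,-0.04]],[[-4.8,-23.7,-2.0],[0.008,0.005,-0.039]],[[-7.8,-0.1,31.6],[0,0,0]],[[-7.8,-0.1,31.6],[0,0,0]],[[-7.8,-0.1,31.6],[0,0,0]],[[-7.8,-0.1,31.6],[0,0,0]],[[0,0,0],[0,0,0]]])

```text
t: 10.5
tool_pos: [0.4134, -0.1095, 0.3577]
orientation: [-3.112, -0.022, -0.357]
force: [-0.5, 1.6, -2.2]
opening: 0.0128
gripper_force: 58.0
```

Request:
apply_moves(series=[[[-7.8,-0.1,31.6],[0,0,0]],[[-7.8,-0.1,31.6],[0,0,0]],[[-7.0,-0.1,28.0],[0,0,0]],[[-4.6,0,18],[0,0,0]],[[-2.0,0,8],[0,0,0]],[[0,0,0],[0,0,0]],[[0,0,0],[0,0,0]]])

```text
t: 11.08
tool_pos: [0.4158, -0.11, 0.2455]
orientation: [-3.116, -0.024, -0.376]
force: [0.6, 0.3, -0.3]
opening: 0.0125
gripper_force: 58.0
```

```bash
python3 - <<'E'
from pour import *
s=log();z=np.load("cA.npz");T=R.from_rotvec(s["orientation"]).as_matrix();Rc=T@z["R"].T;o=s["tool_pos"]-Rc@z["p"]
print(o,Rc[:,2],s["force"],T[:,2])
E
```

```text
[ 0.54453771 -0.10701622  0.01667269] [ 0.00172055 -0.003812    0.99999125] [ 0.56758515  0.31449045 -0.30354637] [ 0.23784262  0.00502453 -0.97129071]
```

Request:
apply_moves(series=[[[-1.7,0,6.8],[0,0,0]],[[-1.0,0,4],[0,0,0]],[[-0.5,0,2],[0,0,0]],[[-0.25,0,1.0],[0,0,0]],[[0,0,0],[0,0,0]]])

```text
t: 11.5
tool_pos: [0.4148, -0.1092, 0.2294]
orientation: [-3.116, -0.025, -0.373]
force: [-0.5, 0.5, -2.0]
opening: 0.0128
gripper_force: 58.0
```

Request:
apply_moves(series=[[[-0.25,0,1.0],[0,0,0]],[[-0.25,0,1.0],[0,0,0]],[[0,0,0],[0,0,0]]])

```text
t: 11.75
tool_pos: [0.4148, -0.1093, 0.2273]
orientation: [-3.116, -0.025, -0.374]
force: [-0.0, -0.5, -0.2]
opening: 0.0131
gripper_force: 58.0
```

Request:
apply_moves(series=[[[0,0,0.2],[0,0,0]],[[0,0,0],[0,0,0]],[[0,0,0],[0,0,0]],[[0,0,0],[0,0,0]]], claw=0.45, newtons=20)

```text
t: 12.08
tool_pos: [0.4149, -0.1093, 0.2273]
orientation: [-3.116, -0.025, -0.374]
force: [0.1, 0.1, -0.2]
opening: 0.0344
gripper_force: 0.0
```

Request:
apply_moves(series=[[[0,0,-8],[0,0,0]],[[0,0,-20],[0,0,0]],[[0,0,-35],[0,0,0]],[[0,0,-40],[0,0,0]],[[0,0,-40],[0,0,0]],[[0,0,-30],[0,0,0]],[[0,0,0],[0,0,0]],[[0,0,0],[0,0,0]]])

```text
t: 12.75
tool_pos: [0.3741, -0.1104, 0.3983]
orientation: [-3.118, -0.025, -0.382]
force: [0.6, 0.3, -1.2]
opening: 0.0423
gripper_force: 0.0
```

```bash
python3 - <<'E'
from h import *
s=log();print(s["t"],s["q"].round(3),s["tool_pos"],s["opening"])
for n in("top","scene","wrist"):
    im,d=robot.read_camera(n);c=robot.calibration(n);cv2.imwrite(f"pics/{n}7.png",im);P=cloud(c,d)
    np.save(f"pics/{n}7.npy",d)
    m=(abs(P[...,0]-.545)<.06)&(abs(P[...,1]+.106)<.06)&(P[...,2]>.044)&(P[...,2]<.062);q=P[m]
    if len(q)>50:print(n,len(q),"rim circ",circ(q[:,:2]),np.linalg.lstsq(np.c_[q[:,:2]-[.545,-.106],np.ones(len(q))],q[:,2],rcond=None)[0])
    m=(abs(P[...,0]-.379)<.03)&(abs(P[...,1]+.231)<.03)&(P[...,2]>.100)&(P[...,2]<.16);q=P[m]
    if len(q)>50:print(n,"knob",len(q),q.min(0).round(4),q.max(0).round(4),circ(q[q[:,2]<.135][:,:2]) )
E
```

```text
12.75 [-0.475 -0.616  2.14   0.114  1.403  1.073] [ 0.37411399 -0.11043352  0.39825495] 0.04226806857237916
top 551 rim circ (array([ 0.5446646 , -0.10715826]), np.float64(0.04847287400779735)) [-0.0312096  -0.00379541  0.04971927]
top knob 300 [ 0.3646 -0.2489  0.1314] [ 0.3952 -0.2181  0.1456] (array([ 0.37919917, -0.2331039 ]), np.float64(0.015159762172236005))
scene 603 rim circ (array([ 0.5447033 , -0.10503933]), np.float64(0.04867749056345915)) [-0.03130387  0.01697501  0.05061151]
scene knob 416 [ 0.3633 -0.245   0.1001] [ 0.3946 -0.2145  0.1452] (array([ 0.37949504, -0.23146016]), np.float64(0.014747356857421533))
wrist 2235 rim circ (array([ 0.54316265, -0.10473857]), np.float64(0.048282731781177805)) [-0.03209055 -0.00098389  0.04976216]
wrist knob 482 [ 0.3821 -0.2394  0.1001] [ 0.3937 -0.2155  0.1412] (array([ 0.37865573, -0.23038387]), np.float64(0.014726846291575864))
```

```bash
python3 - <<'E'
from h import *
F=frame([0,0,-1],[1,-.4,0]);a=plan([.3792,-.2318,.370],F,6);plan([.3792,-.2318,.289],F,4,start=a)
E
```

```text
6 [[[-0.3, 20.3, 3.9], [-0.008, -0.039, 0.066]], [[1.1, 20.3, 4.1], [-0.008, -0.039, 0.066]], [[2.7, 20.1, 4.2], [-0.009, -0.038, 0.065]], [[4.1, 19.8, 4.2], [-0.008, -0.039, 0.066]], [[5.5, 19.5, 4.2], [-0.008, -0.039, 0.066]], [[7.0, 19.1, 4.2], [-0.008, -0.039, 0.066]]]
4 [[[0.0, 0.0, 20.2], [0.0, 0.0, 0.0]], [[0.0, 0.0, 20.3], [0.0, 0.0, 0.0]], [[0.0, 0.0, 20.3], [0.0, 0.0, 0.0]], [[0.0, 0.0, 20.2], [0.0, 0.0, 0.0]]]
```

Request:
apply_moves(series=[[[-0.3,20.3,3.9],[-0.008,-0.039,0.066]],[[1.1,20.3,4.1],[-0.008,-0.039,0.066]],[[2.7,20.1,4.2],[-0.009,-0.038,0.065]],[[4.1,19.8,4.2],[-0.008,-0.039,0.066]],[[5.5,19.5,4.2],[-0.008,-0.039,0.066]],[[7.0,19.1,4.2],[-0.008,-0.039,0.066]],[[0,0,0],[0,0,0]],[[0,0,0],[0,0,0]]], claw=0.65)

```text
t: 13.57
tool_pos: [0.3792, -0.2322, 0.369]
orientation: [-3.082, 0.595, 0.003]
force: [-0.2, 0.0, -0.2]
opening: 0.0609
gripper_force: 0.0
```

```bash
python3 - <<'E'
from h import *
F=frame([0,0,-1],[1,-.4,0]);s=log();print(s["t"],s["tool_pos"],s["opening"],R.from_rotvec(s["orientation"]).as_matrix()[:,2])
im,d=robot.read_camera("wrist");cv2.imwrite("pics/w8.png",im);c=robot.calibration("wrist");P=cloud(c,d)
m=(abs(P[...,0]-.379)<.03)&(abs(P[...,1]+.231)<.03)&(P[...,2]>.112)&(P[...,2]<.15);q=P[m]
if len(q)>50:print("knob",len(q),q.min(0).round(4),q.max(0).round(4),circ(q[q[:,2]<.135][:,:2]))
a=plan([.3792,-.2318,.289],F,4)
E
```

```text
13.5667 [ 0.37922824 -0.2321703   0.36904147] 0.06094386433253793 [-0.00158743  0.0027558  -0.99999494]
knob 2232 [ 0.3637 -0.2466  0.112 ] [ 0.3949 -0.2153  0.1452] (array([ 0.37878209, -0.2308058 ]), np.float64(0.015725776013388967))
4 [[[0.0, 0.1, 20.2], [-0.0, 0.0, 0.0]], [[0.0, 0.1, 20.2], [-0.001, 0.0, 0.0]], [[0.0, 0.0, 20.1], [-0.0, 0.001, 0.0]], [[0.0, 0.1, 20.2], [-0.001, -0.0, 0.001]]]
```

Request:
apply_moves(series=[[[0,-0.2,20.2],[0,0,0]],[[0,-0.2,20.2],[-0.001,0,0]],[[0,-0.2,20.1],[0,0.001,0]],[[0,-0.2,20.2],[-0.001,0,0]],[[0,0,0],[0,0,0]],[[0,0,0],[0,0,0]]])

```text
t: 14.12
tool_pos: [0.3795, -0.2302, 0.29]
orientation: [3.085, -0.592, 0.001]
force: [0.6, -0.5, 0.7]
opening: 0.0603
gripper_force: 0.0
```

Request:
apply_moves(series=[[[0,0,0],[0,0,0]],[[0,0,0],[0,0,0]],[[0,0,0],[0,0,0]],[[0,0,0],[0,0,0]],[[0,0,0],[0,0,0]],[[0,0,0],[0,0,0]]], claw=0.0, newtons=40)

```text
t: 14.62
tool_pos: [0.3802, -0.2316, 0.2916]
orientation: [3.082, -0.594, 0.006]
force: [-0.9, -0.5, 3.4]
opening: 0.0313
gripper_force: 40.0
```

Request:
apply_moves(series=[[[0,0,-5],[0,0,0]],[[0,0,-20],[0,0,0]],[[0,0,-40],[0,0,0]],[[0,0,-40],[0,0,0]],[[0,0,-40],[0,0,0]],[[0,0,-30],[0,0,0]],[[0,0,0],[0,0,0]],[[0,0,0],[0,0,0]]])

```text
t: 15.28
tool_pos: [0.3798, -0.231, 0.4682]
orientation: [3.081, -0.594, 0.011]
force: [0.5, 0.8, -1.5]
opening: 0.031
gripper_force: 40.0
```

```bash
python3 - <<'E'
from h import *
s=log();print(s["t"],s["tool_pos"],s["opening"],s["force"],R.from_rotvec(s["orientation"]).as_matrix()[:,2])
# refine juicer axis: rim top points and tube from both cams, before arm hides it
from scipy.optimize import least_squares
for n in("top","scene"):
    c=robot.calibration(n);d=np.load(f"pics/{n}0.npy");P=cloud(c,d)
    m=(np.hypot(P[...,0]-.563,P[...,1]+.326)<.085)&(np.hypot(P[...,0]-.563,P[...,1]+.326)>.06)&(P[...,2]>.209)&(P[...,2]<.222);q=P[m]
    print(n,len(q),circ(q[:,:2]),q[:,2].mean())
    q=q[q[:,2]>.213];cc=circ(q[:,:2]);an=np.arctan2(q[:,1]-cc[0][1],q[:,0]-cc[0][0]);rr=np.hypot(*(q[:,:2]-cc[0]).T)
    rows=[(cc[0][0]+np.cos(k+.13)*np.median(rr[(an>k)&(an<k+.26)]),cc[0][1]+np.sin(k+.13)*np.median(rr[(an>k)&(an<k+.26)])) for k in np.arange(-np.pi,np.pi-.1,.26) if ((an>k)&(an<k+.26)).sum()>4]
    print("even",len(rows),circ(np.array(rows)))
# motor direction: points at height .15-.165
    m=(P[...,2]>.152)&(P[...,2]<.166)&(np.hypot(P[...,0]-.563,P[...,1]+.326)<.21)&(np.hypot(P[...,0]-.563,P[...,1]+.326)>.08)&(P[...,1]<-.34);q=P[m];print("motor",len(q),np.median(q,0))
    im=cv2.imread(f"pics/{n}0.png");h=cv2.cvtColor(im,cv2.COLOR_BGR2HSV);mm=((h[...,0]<15)&(h[...,1]>130)).astype(np.uint8)
    if n=="top":
        mm[:, :355]=0;mm[:,410:]=0;mm[:140]=0;mm[200:]=0;v,u=np.nonzero(mm);e=cv2.fitEllipse(max(cv2.findContours(mm,0,1)[0],key=len));print("flap",len(u),e,ray(c,e[0],.121))
E
```

```text
15.2833 [ 0.37982593 -0.23104202  0.46822454] 0.03099787272802751 [ 0.53033944  0.82949861 -1.5260919 ] [ 0.00578549 -0.00535851 -0.99996891]
top 1256 (array([ 0.56280267, -0.32600045]), np.float64(0.06967156595738057)) 0.21351962167868233
even 24 (array([ 0.56294711, -0.32606168]), np.float64(0.06971979753745544))
motor 3023 [ 0.64178128 -0.43273951  0.15933365]
flap 685 ((378.8579406738281, 167.6862030029297), (26.105552673339844, 31.472564697265625), 125.7141342163086) [ 0.56570008 -0.32806267  0.121     ]
scene 804 (array([ 0.56259795, -0.3238163 ]), np.float64(0.06964453742761557)) 0.21412791356932942
even 24 (array([ 0.5625784 , -0.32397936]), np.float64(0.0697125245130389))
motor 749 [ 0.67107728 -0.44277205  0.16088086]
```

```bash
python3 - <<'E'
from h import *
F=frame([0,0,-1],[1,-.4,0]);a=plan([.3798,-.2310,.530],F,2);b=plan([.5628,-.325,.530],F,8,start=a)
E
```

```text
2 [[[0.2, 0.1, -30.9], [0.001, -0.004, -0.0]], [[0.1, 0.0, -30.9], [0.002, -0.003, -0.0]]]
8 [[[25.6, 2.4, 0.0], [0.0, 0.0, 0.0]], [[25.6, 2.4, 0.0], [0.0, 0.0, 0.0]], [[25.6, 2.4, 0.0], [0.0, 0.0, 0.0]], [[25.6, 2.5, 0.0], [0.0, 0.0, 0.0]], [[25.6, 2.4, 0.0], [0.0, 0.0, 0.0]], [[25.6, 2.4, 0.0], [0.0, 0.0, 0.0]], [[25.6, 2.4, 0.0], [0.0, 0.0, 0.0]], [[25.6, 2.4, 0.0], [0.0, 0.0, 0.0]]]
```

Request:
apply_moves(series=[[[0.2,0.1,-30.9],[0.001,-0.004,0]],[[0.1,0,-30.9],[0.002,-0.003,0]],[[25.6,2.4,0],[0,0,0]],[[25.6,2.4,0],[0,0,0]],[[25.6,2.4,0],[0,0,0]],[[25.6,2.5,0],[0,0,0]],[[25.6,2.4,0],[0,0,0]],[[25.6,2.4,0],[0,0,0]],[[25.6,2.4,0],[0,0,0]],[[25.6,2.4,0],[0,0,0]],[[0,0,0],[0,0,0]],[[0,0,0],[0,0,0]]])

```text
t: 16.28
tool_pos: [0.5635, -0.3255, 0.5223]
orientation: [-3.08, 0.593, 0.015]
force: [-0.4, -0.2, -1.3]
opening: 0.0312
gripper_force: 40.0
```

```bash
python3 - <<'E'
from h import *
s=log();print(s["t"],s["tool_pos"],s["opening"],s["force"],R.from_rotvec(s["orientation"]).as_matrix()[:,2])
im,d=robot.read_camera("scene");cv2.imwrite("pics/s9.png",im);np.save("pics/s9.npy",d);c=robot.calibration("scene");P=cloud(c,d)
cv2.imwrite("pics/s9c.png",cv2.resize(im[60:300,200:440],None,fx=2.4,fy=2.4))
# pusher stem/foot x-y by height slices
tp=s["tool_pos"]
for z0,z1 in((.235,.253),(.26,.32)):
    m=(P[...,2]>z0)&(P[...,2]<z1)&(np.hypot(P[...,0]-tp[0],P[...,1]-tp[1])<.03);q=P[m];print(z0,len(q),q.min(0).round(3),q.max(0).round(3))
    if len(q)>20:print(circ(q[:,:2]))
E
```

```text
16.2833 [ 0.56353774 -0.3254702   0.52228991] 0.031181508099712187 [-0.39962448 -0.17035907 -1.34983352] [-0.00877768  0.00650181 -0.99994034]
0.235 239 [ 0.536 -0.343  0.235] [ 0.582 -0.298  0.253]
(array([ 0.55899502, -0.32192316]), np.float64(0.021132336913957855))
0.26 443 [ 0.546 -0.329  0.26 ] [ 0.571 -0.308  0.32 ]
(array([ 0.55925661, -0.32135953]), np.float64(0.010835028094486845))
```

View pics/s9c.png

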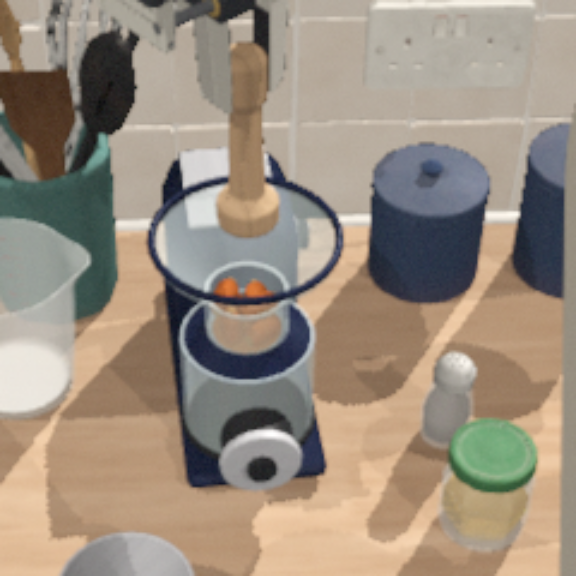

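Crop: the pusher is over the hopper (247,210), and the carrots are heaped at the tube top (240,290). The salt shaker and honey jar are untouched.

```bash
python3 - <<'E'
from h import *
F=frame([0,0,-1],[1,-.4,0]);a=plan([.564,-.3255,.475],F,6)
E
```

```text
6 [[[0.3, 0.0, 8.1], [-0.0, 0.001, -0.0]], [[0.2, 0.0, 8.2], [-0.001, 0.002, -0.0]], [[0.3, 0.0, 8.1], [-0.0, 0.001, -0.0]], [[0.2, 0.0, 8.2], [-0.001, 0.002, -0.0]], [[0.3, 0.0, 8.1], [0.0, 0.001, -0.0]], [[0.2, 0.0, 8.2], [-0.0, 0.002, -0.0]]]
```

Request:
apply_moves(series=[[[0.3,0,8.1],[0,0.001,0]],[[0.2,0,8.2],[-0.001,0.002,0]],[[0.3,0,8.1],[0,0.001,0]],[[0.2,0,8.2],[-0.001,0.002,0]],[[0.3,0,8.1],[0,0.001,0]],[[0.2,0,8.2],[0,0.002,0]],[[0,0,0],[0,0,0]],[[0,0,0],[0,0,0]]])

```text
t: 17.0
tool_pos: [0.5639, -0.3254, 0.477]
orientation: [3.084, -0.594, 0.006]
force: [0.5, 0.6, -0.7]
opening: 0.0311
gripper_force: 40.0
```

Request:
apply_moves(series=[[[0,0,2.5],[0,0,0]],[[0,0,2.5],[0,0,0]],[[0,0,2.5],[0,0,0]],[[0,0,2.5],[0,0,0]],[[0,0,2.5],[0,0,0]]])

```text
t: 17.42
tool_pos: [0.5642, -0.3256, 0.4653]
orientation: [3.083, -0.594, 0.008]
force: [-0.2, 0.2, -0.6]
opening: 0.0314
gripper_force: 40.0
```

```bash
python3 - <<'E'
from h import *
for i in range(4):
    s=robot.read_state();T=R.from_rotvec(s["orientation"]).as_matrix();print(s["t"],s["tool_pos"].round(4),s["force"].round(1),T[:,2].round(4),"foot",(s["tool_pos"]+T[:,2]*.290).round(4));robot.read_camera("top")
E
```

```text
17.4167 [ 0.5642 -0.3256  0.4653] [-0.2  0.2 -0.6] [ 0.0047 -0.0027 -1.    ] foot [ 0.5656 -0.3264  0.1753]
17.4667 [ 0.5641 -0.3256  0.4645] [ 0.4  0.1 -2.4] [ 0.0038 -0.0021 -1.    ] foot [ 0.5652 -0.3262  0.1745]
17.5167 [ 0.5641 -0.3256  0.4647] [-0.1  0.6 -0.9] [ 0.0036 -0.002  -1.    ] foot [ 0.5651 -0.3261  0.1747]
17.5667 [ 0.5641 -0.3256  0.465 ] [ 0.4 -0.1 -0.7] [ 0.004  -0.0022 -1.    ] foot [ 0.5653 -0.3262  0.175 ]
```

Request:
apply_moves(series=[[[-0.8,0,2.5],[0,-0.002,0]],[[-0.7,0,2.5],[0,-0.002,0]],[[0,0,2.5],[0,0,0]],[[0,0,2.5],[0,0,0]],[[0,0,0],[0,0,0]]])

```text
t: 18.03
tool_pos: [0.5627, -0.3249, 0.4544]
orientation: [3.084, -0.594, -0.0]
force: [0.3, 0.1, -1.6]
opening: 0.0316
gripper_force: 40.0
```

Request:
apply_moves(series=[[[0,0,2],[0,0,0]],[[0,0,2],[0,0,0]],[[0,0,2],[0,0,0]]])

```text
t: 18.28
tool_pos: [0.5628, -0.3251, 0.4493]
orientation: [3.084, -0.594, 0.002]
force: [-0.6, -0.1, -0.2]
opening: 0.031
gripper_force: 40.0
```

Request:
apply_moves(series=[[[0,0,2],[0,0,0]],[[0,0,2],[0,0,0]],[[0,0,2],[0,0,0]]])

```text
t: 18.53
tool_pos: [0.5628, -0.3251, 0.4439]
orientation: [3.083, -0.594, 0.003]
force: [-0.4, 0.5, 4.6]
opening: 0.0311
gripper_force: 40.0
```

Request:
apply_moves(series=[[[0,0,2],[0,0,0]],[[0,0,2],[0,0,0]],[[0,0,0],[0,0,0]]])

```text
t: 18.78
tool_pos: [0.5629, -0.3247, 0.4398]
orientation: [3.085, -0.594, 0.003]
force: [-0.7, 1.2, 4.0]
opening: 0.0312
gripper_force: 40.0
```

Request:
apply_moves(series=[[[0,0,2],[0,0,0]],[[0,0,2],[0,0,0]],[[0,0,2],[0,0,0]]])

```text
t: 19.03
tool_pos: [0.563, -0.3247, 0.4346]
orientation: [3.084, -0.594, 0.004]
force: [-1.9, 4.4, 7.9]
opening: 0.0312
gripper_force: 40.0
```

Request:
apply_moves(series=[[[0,0,2],[0,0,0]],[[0,0,2],[0,0,0]]])

```text
t: 19.2
tool_pos: [0.5629, -0.325, 0.4295]
orientation: [3.084, -0.594, 0.002]
force: [-0.2, -0.8, -1.0]
opening: 0.0309
gripper_force: 40.0
```

Request:
apply_moves(series=[[[0,0,2],[0,0,0]],[[0,0,2],[0,0,0]],[[0,0,2],[0,0,0]]])

```text
t: 19.45
tool_pos: [0.5627, -0.3251, 0.4225]
orientation: [3.084, -0.595, 0.0]
force: [0.2, -1.1, -0.8]
opening: 0.0312
gripper_force: 40.0
```

Request:
apply_moves(series=[[[0,0,2],[0,0,0]],[[0,0,2],[0,0,0]]])

```text
t: 19.62
tool_pos: [0.5628, -0.3251, 0.4189]
orientation: [3.084, -0.595, 0.001]
force: [-0.7, 0.7, 0.1]
opening: 0.0307
gripper_force: 40.0
```

Request:
apply_moves(series=[[[0,0,2],[0,0,0]],[[0,0,2],[0,0,0]],[[0,0,2],[0,0,0]]])

```text
t: 19.87
tool_pos: [0.563, -0.3248, 0.4141]
orientation: [3.084, -0.594, 0.003]
force: [0.2, 3.7, 4.7]
opening: 0.0312
gripper_force: 40.0
```

Request:
apply_moves(series=[[[0,0,2],[0,0,0]],[[0,0,2],[0,0,0]],[[0,0,2],[0,0,0]]])

```text
t: 20.12
tool_pos: [0.5628, -0.3251, 0.4074]
orientation: [3.084, -0.594, 0.002]
force: [0.4, 1.0, 3.5]
opening: 0.0312
gripper_force: 40.0
```

Request:
apply_moves(series=[[[0,0,2],[0,0,0]],[[0,0,2],[0,0,0]],[[0,0,2],[0,0,0]]])

```text
t: 20.37
tool_pos: [0.5628, -0.3252, 0.4011]
orientation: [3.084, -0.594, 0.001]
force: [-0.1, -0.3, 2.0]
opening: 0.0313
gripper_force: 40.0
```

Request:
apply_moves(series=[[[0,0,2],[0,0,0]],[[0,0,2],[0,0,0]],[[0,0,2],[0,0,0]]])

```text
t: 20.62
tool_pos: [0.5628, -0.325, 0.3954]
orientation: [3.084, -0.594, 0.001]
force: [-2.1, 2.3, 5.9]
opening: 0.0314
gripper_force: 40.0
```

Request:
apply_moves(series=[[[0,0,2],[0,0,0]],[[0,0,2],[0,0,0]],[[0,0,2],[0,0,0]]])

```text
t: 20.87
tool_pos: [0.5628, -0.3249, 0.3893]
orientation: [3.084, -0.594, 0.001]
force: [-1.0, 3.3, 4.1]
opening: 0.0309
gripper_force: 40.0
```

Request:
apply_moves(series=[[[0,0,2],[0,0,0]],[[0,0,2],[0,0,0]],[[0,0,2],[0,0,0]]])

```text
t: 21.12
tool_pos: [0.5628, -0.325, 0.3829]
orientation: [3.084, -0.594, 0.001]
force: [-1.3, 2.3, 1.7]
opening: 0.0311
gripper_force: 40.0
```

Request:
apply_moves(series=[[[0,0,2],[0,0,0]],[[0,0,2],[0,0,0]],[[0,0,2],[0,0,0]],[[0,0,1],[0,0,0]],[[0,0,0],[0,0,0]],[[0,0,0],[0,0,0]],[[0,0,0],[0,0,0]]])

```text
t: 21.7
tool_pos: [0.5628, -0.325, 0.376]
orientation: [3.084, -0.594, 0.0]
force: [-2.1, 3.8, -0.6]
opening: 0.0312
gripper_force: 40.0
```

```bash
python3 - <<'E'
from h import *
s=log();print(s["t"],s["tool_pos"],s["force"])
im,d=robot.read_camera("scene");cv2.imwrite("pics/s10.png",cv2.resize(im[130:290,230:400],None,fx=3.5,fy=3.5,interpolation=2))
E
```

```text
21.7 [ 0.56280103 -0.32495384  0.37597161] [-2.13748954  3.78256528 -0.56031771]
```

View pics/s10.png

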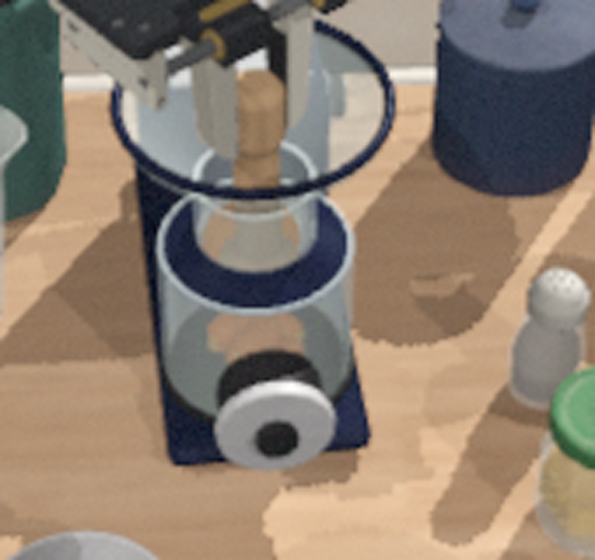

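Crop: the pusher's foot has passed through the flap. The tube (255,230) shows no carrots and there are orange shapes in the chamber (255,335). I'll lift it to let the flap close, then probe the flap height.

Request:
apply_moves(series=[[[0,0,-4],[0,0,0]],[[0,0,-6],[0,0,0]],[[0,0,-6],[0,0,0]],[[0,0,-6],[0,0,0]],[[0,0,-6],[0,0,0]],[[0,0,-6],[0,0,0]],[[0,0,-6],[0,0,0]],[[0,0,-6],[0,0,0]],[[0,0,-6],[0,0,0]],[[0,0,-6],[0,0,0]],[[0,0,0],[0,0,0]],[[0,0,0],[0,0,0]]])

```text
t: 22.75
tool_pos: [0.5629, -0.3252, 0.4349]
orientation: [3.083, -0.594, 0.003]
force: [0.0, 1.1, -0.6]
opening: 0.0311
gripper_force: 40.0
```

```bash
python3 - <<'E'
from h import *
s=log();print(s["t"],s["tool_pos"],s["force"])
im,d=robot.read_camera("scene");a=im[150:290,240:380];cv2.imwrite("pics/s11.png",cv2.resize(a,None,fx=4,fy=4,interpolation=2))
E
```

```text
22.75 [ 0.56291703 -0.32521478  0.43493312] [ 0.03608665  1.07875549 -0.59502652]
```

View pics/s11.png

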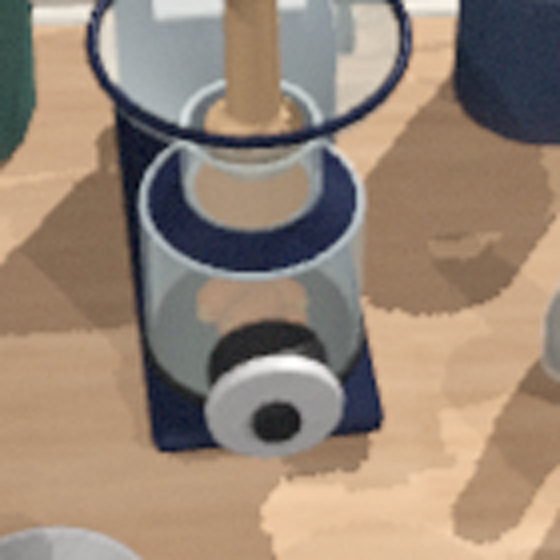

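Crop: the flap is shut (250,205), the tube above it is clear, and the carrots lie on the chamber floor (250,295). Next is setting the pusher on the flap.

Request:
apply_moves(series=[[[0,0,6],[0,0,0]],[[0,0,6],[0,0,0]],[[0,0,5],[0,0,0]],[[0,0,3],[0,0,0]],[[0,0,0],[0,0,0]],[[0,0,0],[0,0,0]]])

```text
t: 23.3
tool_pos: [0.5628, -0.325, 0.414]
orientation: [3.084, -0.594, 0.001]
force: [-1.1, -0.5, -1.0]
opening: 0.0315
gripper_force: 40.0
```

Request:
apply_moves(series=[[[0,0,1],[0,0,0]],[[0,0,1],[0,0,0]],[[0,0,0],[0,0,0]],[[0,0,0],[0,0,0]]])

```text
t: 23.63
tool_pos: [0.5629, -0.3251, 0.4128]
orientation: [3.084, -0.594, 0.002]
force: [-0.7, 0.3, 0.8]
opening: 0.0313
gripper_force: 40.0
```

```bash
python3 - <<'E'
from h import *
F=[]
for i in range(6):
    s=robot.read_state();F.append(s["force"]);robot.read_camera("top")
print(s["t"],s["tool_pos"],np.mean(F,0).round(2))
E
```

```text
23.8833 [ 0.56285449 -0.32514595  0.41276597] [-0.32  0.36  1.6 ]
```

Request:
apply_moves(series=[[[0,0,-0.8],[0,0,0]],[[0,0,0],[0,0,0]],[[0,0,0],[0,0,0]]])

```text
t: 24.18
tool_pos: [0.5628, -0.325, 0.4129]
orientation: [3.084, -0.594, 0.001]
force: [-0.4, 0.5, -0.1]
opening: 0.0309
gripper_force: 40.0
```

Request:
apply_moves(series=[[[0,0,0],[0,0,0]],[[0,0,0],[0,0,0]],[[0,0,0],[0,0,0]],[[0,0,0],[0,0,0]]], claw=0.6)

```text
t: 24.52
tool_pos: [0.5628, -0.3251, 0.4132]
orientation: [3.084, -0.594, 0.002]
force: [-0.1, 1.0, 0.6]
opening: 0.0528
gripper_force: 0.0
```

Request:
apply_moves(series=[[[0,0,-6],[0,0,0]],[[0,0,-15],[0,0,0]],[[0,0,-30],[0,0,0]],[[0,0,-40],[0,0,0]],[[0,0,-40],[0,0,0]],[[-25,0,-25],[0,0,0]],[[-40,0,0],[0,0,0]],[[-40,0,0],[0,0,0]],[[-40,0,0],[0,0,0]],[[0,0,0],[0,0,0]],[[0,0,0],[0,0,0]]])

```text
t: 25.43
tool_pos: [0.4264, -0.2701, 0.5704]
orientation: [3.083, -0.595, 0.005]
force: [1.2, -0.7, 0.7]
opening: 0.0555
gripper_force: 0.0
```

```bash
python3 - <<'E'
from h import *
s=log();print(s["t"],s["tool_pos"],s["opening"],s["force"])
im,d=robot.read_camera("scene");t,dt=robot.read_camera("top")
cv2.imwrite("pics/f.png",np.hstack([cv2.resize(im[130:350,200:440],(400,367)),cv2.resize(t[60:340,180:460],(367,367))]))
P=cloud(robot.calibration("scene"),d)
m=(np.hypot(P[...,0]-.563,P[...,1]+.325)<.035)&(P[...,2]>.235)&(P[...,2]<.30);q=P[m];print("knob",len(q),circ(q[:,:2]),q[:,2].max())
for n,x,y,z in(("honey",.35,-.327,.07),("salt",.4105,-.396,.06)):
    m=(np.hypot(P[...,0]-x,P[...,1]-y)<.05)&(P[...,2]>z)&(P[...,2]<.1);q=P[m];print(n,q.mean(0).round(4),q[:,2].max().round(3))
E
```

```text
25.4333 [ 0.42637862 -0.27008383  0.57037077] 0.05546270392261052 [ 1.15206064 -0.72462385  0.65995691]
knob 362 (array([ 0.55781217, -0.31973857]), np.float64(0.011493728029242017)) 0.26672741821439255
honey [ 0.3489 -0.3231  0.0833] 0.09
salt [ 0.4095 -0.3907  0.0795] 0.093
```

View pics/f.png

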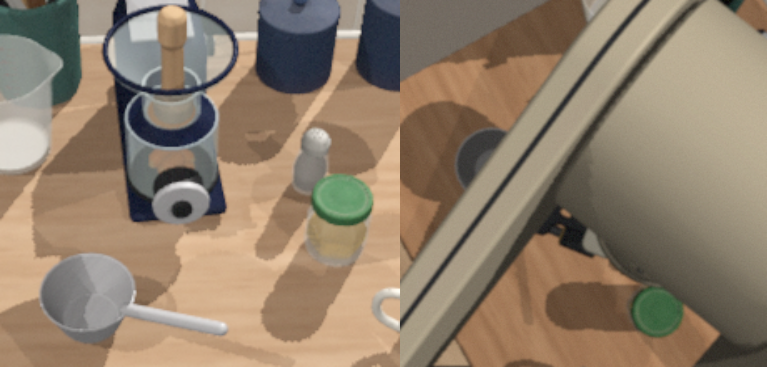

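The pusher stands upright in the tube (173,60) with its underside at about 0.121 m, so it rests on the shut flap. The empty cup is upright, and the honey jar and salt shaker have not moved.

```bash
python3 -c "
from plant import robot
print(robot.close_job())"
```

```text
the job is handed in; nothing more can be done
None
```

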